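# Hold the counterbalanced sanding head at its ready mark, then park it

### The arm

A 6-joint arm with a two-finger parallel gripper is mounted at the origin on the work surface. World frame = base frame: x ahead of the robot, y to its left, z up, the work surface at z = 0. Lengths are in m, angles in rad, forces in N, time in s.
With the tool pointing down it reaches from about 0.4 to 0.825 m from the base axis. Payload 7 kg.
Tool frame: the origin (TCP) lies at the very end of the fingers, on their centre line; the grasp point (between the pads) lies 19 mm behind it; z points along the fingers, y is the line along which they close (so a half turn about z gives the same grasp; the last joint's range is limited). The gripper opens to 88 mm and grips with 3 to 60 N. Pads are 19 mm wide; open, the fingers measure 130 mm over their backs; the gripper's body (78 mm by 193 mm) begins 47 mm behind the grasp point.
Start: joints at [0.288, 0.359, 0.012, 0, -1.224, -0.288], TCP at [0.675, -0, 0.227] pointing down, gripper open.
Joint ranges: [-3.07, 3.07], [-1.43, 2.12], [-1.02, 1.25], [-3.03, 1.67], [-3.05, -0], [-3.03, 3.03]. Speed limits (rad/s): [2.39, 2.39, 3.01, 3.14, 3.14, 3.14].

### API

Orientations are given as [roll, pitch, yaw] about the fixed x, y, z axes, in that order (R = Rz(yaw) Ry(pitch) Rx(roll)).
In Python, from station import * gives the robot as it stands.
- The arm moves only by the tool servo_tool, never from a script. Its argument "moves" is a list of rows, each an object of numbers: "jaw": the opening, from 0 (shut) to 1 (fully open); "dx", "dy", "dz": the shift along the world's x, y, z in m; "roll": the turn about the world's z in degrees. A call has exactly 10 rows; each row shifts and turns the commanded pose from where the row before left it; what a row does not reach is not made up. A row lasts 1/8 s, in which the tool goes at most 62.5 mm and 10.7 degrees, less where a joint would pass 70% of its speed; a pose out of reach is approached as far as the arm can. A call with a gripper value outside its range is refused whole. The fingers move at their own pace and stop on an object; "newtons" is the grip in N (left out, the last holds). Time passes only in rows, so rows that do not move let the fingers close, or fill a call up. It gives the time, the measured TCP pose, the force, the opening and the grip force at its end, in the units of the state.
- get_state(): the state, without advancing time (a new reading comes with each control period).
- grab_frame(name): name is "scene" or "side" or "wrist"; returns (picture, depth): 480x640x3 uint8, red, green, blue; 480x640 float32, m along the optical axis (not along the pixel's ray), 0 where there is no reading.
- calibration(name): a dict with "intrinsics" (3x3 intrinsics, pixels), "k1" (the pictures are not rectified: a ray, as slopes to the right and down, at radius r is drawn at 1 + k1 r^2 times it, then the intrinsics apply), "R" (3x3) and "t" (3): a world point X has camera coordinates R X + t. Camera axes: x right, y down, z forward; pixel columns grow to the right and rows downward; lengths in m; the calibration is good to about 2 mm. A picture is of the moment at which its call begins: read the wrist's pose just before it. calibration takes no time and is no camera call; for the wrist camera it gives the pose at the moment of the call.
- job_done(): hands the job in; it is judged then, once.
The state is a dict: "t": time; "q": joint angles; "qd": joint speeds; "joint_efforts": joint torques, N m; "eef_pos": TCP position; "ee_rot": TCP orientation; "force": force on the tool from outside, world axes, zero at the start; "moment": the same for the moment, N m; "width": finger opening in m; "gripper_force": force on a finger pad.
Only numpy, scipy, OpenCV 4.12 (cv2) and the standard library are available. Lean on these libraries where they do the work, as an engineer would, in place of code of your own. Each camera call takes 0.05 s, during which the arm holds its last target. There are 200 camera calls.

### The job

Take the spring handle on top of the counterbalanced sanding head and, with the handle alone, swing the head off its rest so that its pointer stands at the brass marker, and keep it there for 5 seconds, as for the motor's run-up, although the top-heavy rocker wants to fall away either way. Then lower it gently back onto the rest where it started (drum end up), never letting it drop onto a stop, and let go of the handle. Leave the marker and the other things on the bench alone.

Things in the scene. Friction and masses are not known exactly. Their poses are not given: they have to be found in the camera images.
- stand: Green steel stand on the bench: base plate 180 x 400 x 12 mm, fixed to the bench. Origin: centre of its underside, on the bench; x = along the rocker's axle (roughly away from the robot), y = along the base plate, z up. The aluminium dial plate with black ticks every 0.1 rad faces its +x side.
- pivot (a point): Centre of the rocker's axle, 165 mm above the stand's origin, with the stand's axes. The axle runs along x; rocker, handle and marker turn about it, positive = right-handed about +x: the +y end of the beam rises, what stands above the axle moves towards -y, what hangs below moves towards +y.
- rocker (a joint): Angle of the rocker against the stand, rad: 0 = beam level. Stops (rubber-topped posts under the beam, 120 mm either side) at -0.34 and +0.34. It starts at rest at -0.34 (drum end up, counterweight end down) and is parked there again. Level is an unstable balance: left alone it falls away from it with a time constant of about 0.5 s. Damping 0.03 N m s/rad, no dry friction.
- rocker_com (a point): Centre of mass of the rocker (beam, motor, drum, counterweight): 19 mm above the axle when level. Mass 8.3 kg nominal, the true one is 0.8 to 1.25 times that, the inertia about the axle (0.36 kg m2 nominal) in proportion. Gravity's moment on it is +1.55 N m x sin(rocker angle) nominal, away from level. Has the rocker's axes.
- drum (a point): Centre of the brown sanding drum (100 mm diameter, axis along the axle) on the green motor at the -y end of the 400 mm steel beam: 220 mm from the axle, 22 mm above the beam's middle line, 65 mm in front (+x). Has the rocker's axes.
- counterweight (a point): Centre of the dark steel counterweight (90 mm diameter, 70 mm long) at the +y end of the beam: 220 mm from the axle, 22 mm above the beam's middle line. Has the rocker's axes.
- handle (a joint): Angle of the spring handle relative to the rocker, rad: 0 = straight up from the beam. A torsion spring turns the rocker with 0.8 N m per rad of it (damping 0.03 N m s/rad). Stops at -1.1 and +1.1. The spring is softer than gravity's tipping, so holding the handle still does not hold the rocker (time constant then about 0.7 s). Lifting off the rest takes 0.5 to 0.85 rad.
- grip (a point): Middle of the handle's black crossbar (round, 24 mm diameter, 90 mm long, along the axle), 165 mm from the axle at the end of a 12 mm steel rod; about 320 mm above the bench. Take it from above, a finger on either side. Its angle against the stand is rocker + handle. Handle mass 0.15 kg. Has the handle's axes (z outward along the rod).
- pointer (a point): Tip of the rocker's dark steel pointer, which hangs down in front of the dial, 108 mm below the axle when level, 42 mm in front of it; a 7 mm wide foot at the tip points forward (+x) to 66 mm. Has the rocker's axes.
- marker (a joint): Angle of the brass marker on the dial, rad, same zero and direction as rocker: the pointer is at the marker when the two joint values are equal. Different in each run (-0.10 to +0.14), stiff: it stays where it is.
- mark (a point): Upper tip of the brass marker (a bar 12 mm wide, 20 mm high, reaching forward from 37 to 87 mm in front of the axle, so seen from above too), 112 mm below the axle, 42 mm in front of it, at the lower rim of the dial. Has the marker's axes.
- glue: White plastic bottle, 60 mm diameter, 160 mm high; origin: centre of its underside. Bystander.
- sleeve: Spare brown sanding sleeve, a tube 104 mm diameter, 60 mm high, standing; origin: centre of its underside. Bystander.
- foot_a: Loose tapered wooden foot 30 x 30 x 38 mm; origin: centre of its underside. Bystander.
- foot_b: Another loose tapered wooden foot 30 x 30 x 38 mm; origin: centre of its underside. Bystander.
- mug: White ceramic mug, 80 mm diameter, 90 mm high; origin: centre of its underside. Bystander.
- brush: Bench brush lying flat; origin: centre of its underside. Bystander.

How it is judged:
By the outcome, as a careful person would: the job done as asked, in the order asked, and still so for the second after the job is handed in, with the robot touching nothing.
It also fails if it takes over 72 s, if anything falls off the work surface, if the arm or the gripper's body presses on something with over 40 N, if the wrist force passes 120 N, or if a joint passes its speed limit or range.

## Working session

There is one attempt and no reset: what is moved stays moved. The work goes in short steps, Python scripts to look and compute and a tool call to move; the robot and the scene stay as the last step left them, time stands still between calls to the robot, and variables do not carry over. Pictures are saved under pics/ and viewed, at most 10 in all, crops included, and the job is handed in when it is done.

Besides the shell and the picture viewer there is one more tool, called after "Call:" as name(argument=value, ...), one argument or row to a line, values as JSON. servo_tool: Moves the arm, as the interface text tells. Its arguments: {"type":"object","properties":{"moves":{"type":"array","items":{"type":"object","properties":{"jaw":{"type":"number"},"dx":{"type":"number"},"dy":{"type":"number"},"dz":{"type":"number"},"roll":{"type":"number"}}}},"newtons":{"type":"number"}},"required":["moves"]}

```bash
ls; mkdir -p pics; python3 - <<'E'
from station import *
import cv2, numpy as np
print(get_state())
for n in ("scene","side"):
    p,d=grab_frame(n); cv2.imwrite(f"pics/{n}0.png",p[:,:,::-1]); np.save(f"pics/{n}0.npy",d)
    c=calibration(n); print(n,c)
E
```

```text
pics
{'t': 0.0, 'q': array([ 2.88115082e-01,  3.59383668e-01,  1.10810415e-02, -3.56821656e-04,
       -1.22410570e+00, -2.88083036e-01]), 'qd': array([-6.31753943e-04,  7.00117688e-04,  1.78812141e-04,  1.75423554e-03,
       -6.24132903e-04, -9.28923391e-05]), 'joint_efforts': array([-8.00930356e-04, -5.82726967e+01,  2.93058443e+01,  6.99745238e+00,
        6.93249181e-03, -2.06530804e-04]), 'eef_pos': array([ 6.74517154e-01, -1.26220244e-05,  2.25633223e-01]), 'ee_rot': array([ 3.13995177e+00, -1.36424077e-04, -1.57088568e+00]), 'force': array([-0.226907  , -0.19505992, -0.0131644 ]), 'moment': array([-0.02718455,  0.06645529,  0.02850383]), 'gripper_force': 0.0, 'width': 0.08733401650184665}
scene {'intrinsics': array([[624.68807844,   0.        , 329.29396049],
       [  0.        , 624.68807844, 234.394413  ],
       [  0.        ,   0.        ,   1.        ]]), 'k1': -0.0040530756396843426, 'R': array([[ 0.31208084,  0.9500465 ,  0.00414673],
       [ 0.77846797, -0.25321212, -0.57434418],
       [-0.54460368,  0.18246992, -0.81860342]]), 't': array([-0.05288909, -0.36071719,  1.94401914])}
side {'intrinsics': array([[558.31557459,   0.        , 320.52765981],
       [  0.        , 558.31557459, 233.69658508],
       [  0.        ,   0.        ,   1.        ]]), 'k1': -0.05900402678822285, 'R': array([[ 0.24881099, -0.96846219,  0.01319384],
       [-0.56275028, -0.15563827, -0.81184287],
       [ 0.78829259,  0.19457059, -0.58372688]]), 't': array([-0.29506766,  0.48654455,  0.89350856])}
```

View pics/scene0.png

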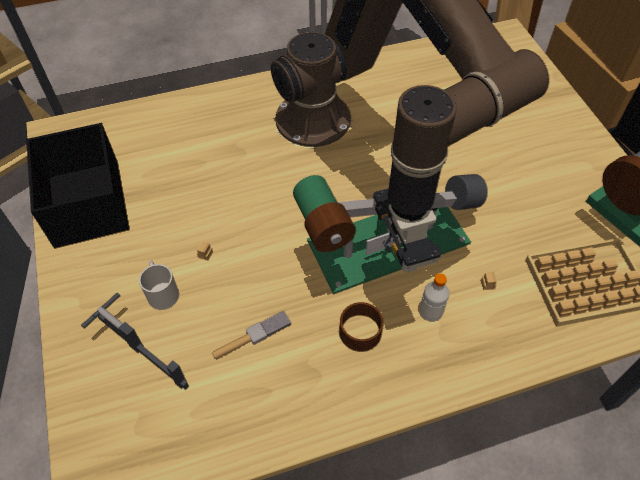

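View pics/side0.png

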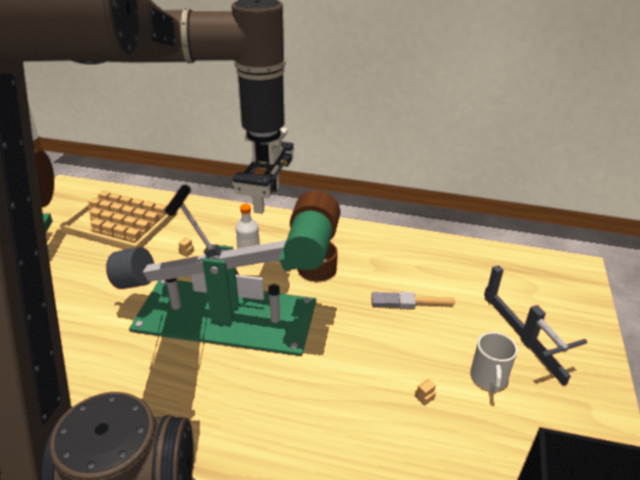

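The side view shows the handle leaning to +y, with the grip at about (178,200) and the axle at about (213,250). The drum end is up. In the scene view the gripper hides part of the dial, and the marker is near (393,245).

```bash
cat > h.py <<'E'
import numpy as np, cv2
from station import *
def cloud(n,d):
    c=calibration(n);K=c["intrinsics"]
    v,u=np.mgrid[0:480,0:640]
    dist=np.array([c["k1"],0,0,0,0.])
    s=cv2.undistortPoints(np.stack([u,v],-1).reshape(-1,1,2).astype(float),K,dist).reshape(480,640,2)
    P=np.dstack([s*d[...,None],d])
    return (P-c["t"])@c["R"]
def project(n,X):
    c=calibration(n)
    return cv2.projectPoints(np.atleast_2d(X).astype(float),cv2.Rodrigues(c["R"])[0],c["t"],c["intrinsics"],np.array([c["k1"],0,0,0,0.]))[0][:,0]
def ray(n,uv):
    c=calibration(n)
    s=cv2.undistortPoints(np.array(uv,float).reshape(-1,1,2),c["intrinsics"],np.array([c["k1"],0,0,0,0.]))[0,0]
    return -c["R"].T@c["t"], c["R"].T@np.array([*s,1])
E
python3 - <<'E'
from h import *
allp=[]
for n in("scene","side"):
    p=cv2.imread(f"pics/{n}0.png").astype(int);d=np.load(f"pics/{n}0.npy");X=cloud(n,d)
    b,g,r=p[...,0],p[...,1],p[...,2]
    m=(g>1.5*r)&(g>b*1.15)&(d>0)&(abs(X[...,2]-.012)<.008)&(X[...,0]<1)&(abs(X[...,1])<.5)
    m=cv2.erode(m.astype(np.uint8),np.ones((2,2)))>0
    Q=X[m]; Q=Q[np.linalg.norm(Q[:,:2]-np.median(Q[:,:2],0),axis=1)<.26]
    print(n,len(Q),Q[:,2].mean(),cv2.minAreaRect(Q[:,:2].astype(np.float32)))
    allp.append(Q)
Q=np.vstack(allp);print(cv2.minAreaRect(Q[:,:2].astype(np.float32)))
p=cv2.imread("pics/side0.png").astype(int);X=cloud("side",np.load("pics/side0.npy"))
m=(p.sum(2)<120)&(X[...,2]>.2)&(X[...,2]<.36); m[:,:160]=0;m[:,195:]=0;m[:180]=0;m[220:]=0
Q=X[m];print("grip",len(Q),np.median(Q,0),Q.min(0),Q.max(0))
a=cv2.resize(cv2.imread("pics/side0.png")[170:370,100:360],None,fx=3,fy=3,interpolation=cv2.INTER_CUBIC)
cv2.imwrite("pics/sidecrop.png",a)
E
```

```text
scene 3311 0.011020637443945746 ((0.5107961893081665, 0.0513448566198349), (0.1812768429517746, 0.3902914822101593), 4.608362674713135)
side 6767 0.012264121348593122 ((0.5011849403381348, 0.05252300202846527), (0.17800761759281158, 0.39500778913497925), 4.839463233947754)
((0.5067927241325378, 0.05274781584739685), (0.1891889125108719, 0.3951032757759094), 4.644309043884277)
grip 282 [0.4830405  0.11993673 0.32331354] [0.45183275 0.11048771 0.30695723] [0.53967578 0.13161304 0.32938299]
```

View pics/sidecrop.png

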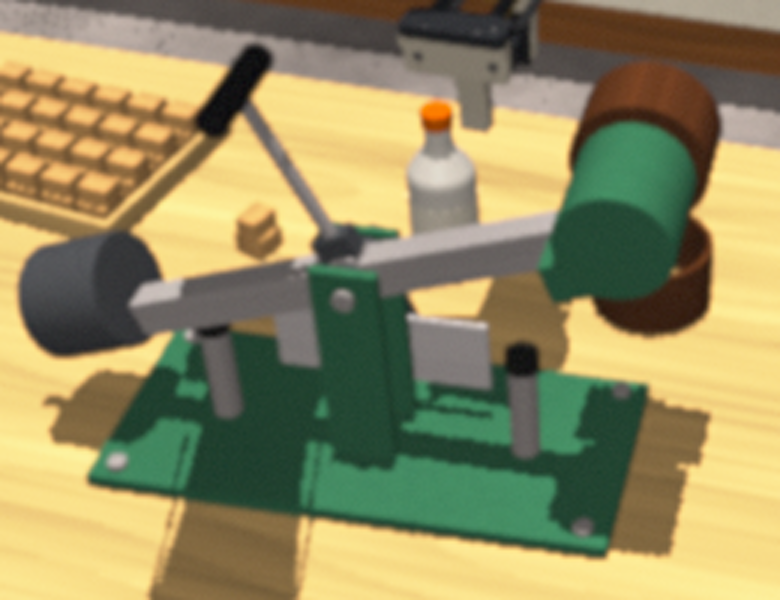

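The crop shows the rocker with its drum end up. The crossbar runs from (262,55) to (212,125) in the crop, and the rod leans to +y at about -0.4 rad. I fitted the stand at about (0.506, 0.052) with a yaw of 4.7°. I'll move above the bar first.

Call:
servo_tool(
  moves=[
    {"dz":0.045,"roll":-8.5,"jaw":1},
    {"dz":0.045,"roll":-8.5},
    {"dz":0.045,"roll":-8.5},
    {"dz":0.045,"roll":-8.5},
    {"dx":-0.032,"dy":0.019,"roll":-8.5},
    {"dx":-0.032,"dy":0.019,"roll":-8.5},
    {"dx":-0.032,"dy":0.019,"roll":-8.5},
    {"dx":-0.032,"dy":0.019,"roll":-8.5},
    {"dx":-0.032,"dy":0.019,"roll":-8.5},
    {"dx":-0.032,"dy":0.019,"roll":-8.8},
  ],
)

```text
$.moves[0]: bad value
```

Call:
servo_tool(
  moves=[
    {"dx":0.0,"dy":0.0,"dz":0.045,"roll":-8.5,"jaw":1.0},
    {"dx":0.0,"dy":0.0,"dz":0.045,"roll":-8.5,"jaw":1.0},
    {"dx":0.0,"dy":0.0,"dz":0.045,"roll":-8.5,"jaw":1.0},
    {"dx":0.0,"dy":0.0,"dz":0.045,"roll":-8.5,"jaw":1.0},
    {"dx":-0.032,"dy":0.019,"dz":0.0,"roll":-8.5,"jaw":1.0},
    {"dx":-0.032,"dy":0.019,"dz":0.0,"roll":-8.5,"jaw":1.0},
    {"dx":-0.032,"dy":0.019,"dz":0.0,"roll":-8.5,"jaw":1.0},
    {"dx":-0.032,"dy":0.019,"dz":0.0,"roll":-8.5,"jaw":1.0},
    {"dx":-0.032,"dy":0.019,"dz":0.0,"roll":-8.5,"jaw":1.0},
    {"dx":-0.032,"dy":0.019,"dz":0.0,"roll":-8.8,"jaw":1.0},
  ],
)

```text
t: 1.35
eef_pos: [0.4817, 0.1144, 0.4062]
ee_rot: [-3.142, -0.001, -3.065]
force: [0.5, 1.8, 0.7]
width: 0.0879
gripper_force: 0.0
```

```bash
python3 - <<'E'
from h import *
ps={}
s0=get_state(); cw=calibration("wrist")
for n in ("wrist","scene","side"):
    p,d=grab_frame(n); cv2.imwrite(f"pics/{n}1.png",p[:,:,::-1]); np.save(f"pics/{n}1.npy",d); ps[n]=p[:,:,::-1]
    if n=="wrist": np.savez("pics/wcal1.npz",**cw)
print(s0["eef_pos"],get_state()["eef_pos"],get_state()["ee_rot"],cw["R"],-cw["R"].T@cw["t"])
a=cv2.resize(ps["scene"][130:300,280:500],(780,600),interpolation=cv2.INTER_CUBIC); cv2.imwrite("pics/sc1crop.png",a)
E
```

```text
[0.48173085 0.11436995 0.40618188] [0.48184983 0.1145393  0.40716158] [ 3.14070621e+00  1.08628324e-03 -3.05750057e+00] [[-7.75419824e-02  9.96989086e-01 -6.15158101e-05]
 [ 9.59953609e-01  7.46781661e-02  2.70022666e-01]
 [ 2.69214245e-01  2.08790405e-02 -9.62853964e-01]] [0.41064027 0.10859925 0.56292872]
```

View pics/wrist1.png

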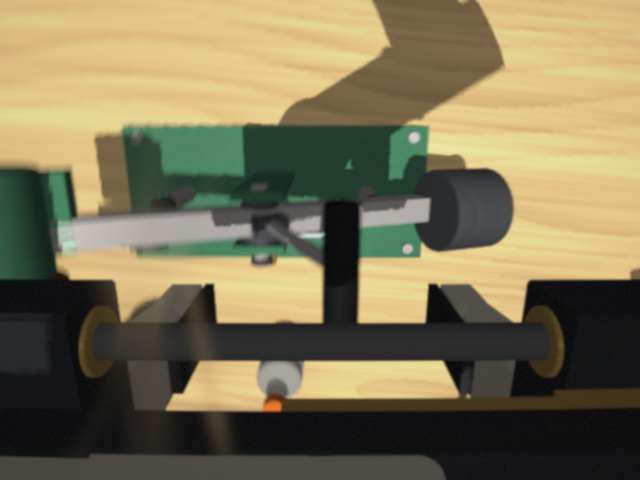

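View pics/sc1crop.png

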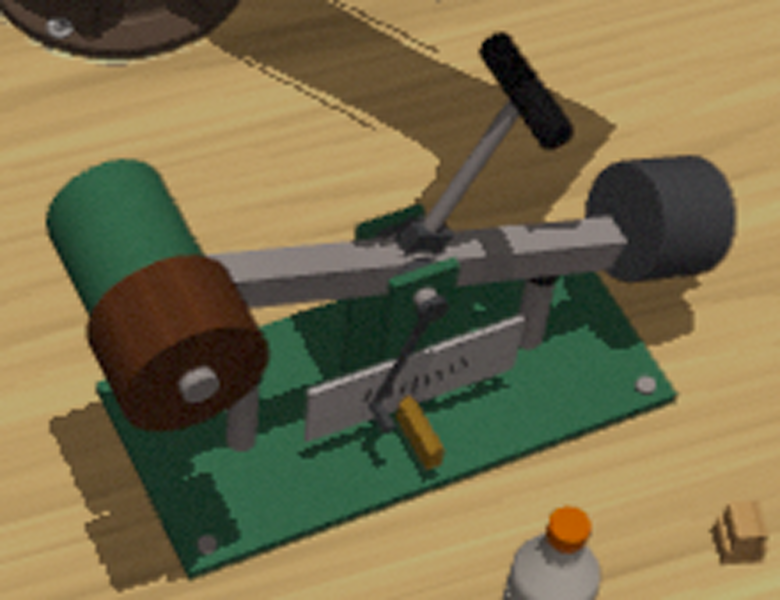

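The wrist view shows the crossbar at columns 325-358, between the open fingers. The scene crop shows the pointer foot at (385,410) and the brass marker from (405,400) to (440,465), so the marker is just to the +y side of the pointer.

```bash
cat > est.py <<'E'
from h import *
from scipy.optimize import least_squares, minimize_scalar
S=np.load("stand.npy") if __import__("os").path.exists("stand.npy") else np.array([.506,.052,.081])
def w(X,s=None):  # stand->world
    s=S if s is None else s; c,n=np.cos(s[2]),np.sin(s[2])
    return np.atleast_2d(X)@np.array([[c,n,0],[-n,c,0],[0,0,1]])+[s[0],s[1],0]
def st(X,s=None):
    s=S if s is None else s; c,n=np.cos(s[2]),np.sin(s[2])
    return (X-[s[0],s[1],0])@np.array([[c,-n,0],[n,c,0],[0,0,1]])
def rot(a,X): # about axle, pivot-frame -> stand
    c,n=np.cos(a),np.sin(a); return np.atleast_2d(X)@np.array([[1,0,0],[0,c,n],[0,-n,c]])+[0,0,.165]
def phi_depth(n,p,d):
    """rocker angle from cylinders: returns (drum, counterweight) estimates; p is RGB"""
    X=st(cloud(n,d)); Q=X-[0,0,.165]; out=[]
    P=p.astype(int);r,g,b=P[...,0],P[...,1],P[...,2]
    base=(d>0)&(X[...,2]>.07)
    dr=base&(r>1.5*g)&(Q[...,1]<-.1)&(Q[...,1]>-.33)&(Q[...,0]>0)&(Q[...,0]<.15)
    mo=base&(g>1.25*r)&(Q[...,1]<-.13)&(Q[...,1]>-.33)&(abs(Q[...,0])<.15)&(Q[...,2]>-.1)
    cw=base&(P.sum(2)<300)&(Q[...,1]>.15)&(Q[...,1]<.29)&(abs(Q[...,0])<.06)&(Q[...,2]<.15)
    for m,sg,R in((dr,-1,.05),(mo,-1,None),(cw,1,.045)):
        m=cv2.erode(m.astype(np.uint8),np.ones((3,3)))>0
        yz=Q[m][:,1:]
        if len(yz)<60: out.append((np.nan,len(yz),0));continue
        RR=R or .045
        def res(x):
            a=x[0];c=np.array([sg*.22*np.cos(a)-.022*np.sin(a),sg*.22*np.sin(a)+.022*np.cos(a)])
            e=np.hypot(*(yz-c).T)-RR
            return np.maximum(e,-.004)   # end faces lie inside the circle
        bs=min((least_squares(res,[a0],loss="soft_l1",f_scale=.002) for a0 in(-.3,-.1,.1)),key=lambda q:q.cost)
        out.append((bs.x[0],len(yz),np.std(res(bs.x))))
    return out
E
python3 - <<'E'
import est; from est import *
sc=lambda u,v:(280+u/3.5455,130+v/3.5294); sd=lambda u,v:(100+u/3-.33,170+v/3-.33)
B=[.09,.2,.012]
base=[("scene",sc(190,573),(.09,-.2,.006)),("scene",sc(676,397),(.09,.2,.008)),("scene",sc(99,387),(-.09,-.2,.012)),
 ("side",sd(648,386),(.09,-.2,.012)),("side",sd(607,551),(-.09,-.2,.006)),("side",sd(90,483),(-.09,.2,.008))]
bar=[("scene",sc(500,46),-.045),("scene",sc(558,136),.045),("side",sd(258,58),.045),("side",sd(213,122),-.045)]
def res(x,full=False):
    r=[]
    for n,uv,X in base: r.append(project(n,w(X,x[:3]))[0]-uv)
    for n,uv,X in bar: r.append(project(n,w(rot(x[3],[X,0,.165]),x[:3]))[0]-uv)
    return np.ravel(r)
q=least_squares(res,[.506,.052,.081,-.4],loss="soft_l1")
print(q.x,res(q.x).reshape(-1,2).round(1).tolist())
np.save("stand.npy",q.x[:3]); est.S=q.x[:3]
print("bar centre world",w(rot(q.x[3],[0,0,.165])))
# marker
p=cv2.imread("pics/scene1.png").astype(int); b,g,r=p[...,0],p[...,1],p[...,2]
m=((r>90)&(r>1.25*g)&(b<.45*r)).astype(np.uint8); m[:235]=0;m[270:]=0;m[:,:385]=0;m[:,412:]=0
print("brass px",m.sum(),np.argwhere(m).mean(0))
K=np.array([[x,y,-z] for x in(.037,.087) for y in(-.006,.006) for z in(.112,.132)])
def iou(a,sh=(0,0)):
    h=cv2.convexHull((project("scene",w(rot(a,K)))+sh).astype(np.float32)*8)
    i=np.zeros((3840,5120),np.uint8); cv2.fillConvexPoly(i,h.round().astype(int),1)
    i=cv2.resize(i[1880:2160,3080:3296].astype(np.float32),(27,35),interpolation=cv2.INTER_AREA); mm=m[235:270,385:412]
    return np.minimum(i,mm).sum()/np.maximum(i,mm).sum()
for sh in((0,0),(0,1),(0,-1),(1,0),(-1,0)):
    A=np.arange(-.14,.16,.01); v=[iou(a,sh) for a in A]; print("marker",sh,A[np.argmax(v)],max(v),np.round(v,2)[0:14] if sh==(0,0) else "")
for k in(0,1):
  for n in("scene","side"):
    p=cv2.imread(f"pics/{n}{k}.png")[:,:,::-1];d=np.load(f"pics/{n}{k}.npy")
    print(n,k,[tuple(np.round(o,4)) for o in phi_depth(n,p,d)])
E
```

```text
[ 0.50912228  0.05591337  0.08721944 -0.45784912] [[-0.1, 1.3], [0.3, -0.4], [-1.1, -1.2], [0.6, -2.0], [0.1, 0.2], [-0.9, -1.9], [-2.1, -0.8], [0.2, 0.6], [0.1, -1.2], [-1.1, 0.7]]
bar centre world [[0.50276915 0.1285694  0.31300587]]
brass px 73 [250.05479452 398.05479452]
marker (0, 0) -0.029999999999999916 0.4948311 [0.13 0.17 0.21 0.26 0.31 0.37 0.43 0.47 0.49 0.49 0.49 0.49 0.48 0.48]
marker (0, 1) -0.029999999999999916 0.47115585 
marker (0, -1) -0.029999999999999916 0.49882454 
marker (1, 0) -0.05999999999999994 0.48194024 
marker (-1, 0) -0.009999999999999898 0.50606585 
scene 0 [(np.float64(-0.3364), np.float64(1331.0), np.float64(0.0024)), (np.float64(-0.3213), np.float64(885.0), np.float64(0.0024)), (np.float64(-0.3283), np.float64(996.0), np.float64(0.0032))]
side 0 [(np.float64(-0.3454), np.float64(630.0), np.float64(0.0016)), (np.float64(-0.3282), np.float64(1962.0), np.float64(0.0027)), (np.float64(-0.3136), np.float64(1269.0), np.float64(0.0022))]
scene 1 [(np.float64(-0.3369), np.float64(1317.0), np.float64(0.0024)), (np.float64(-0.3204), np.float64(845.0), np.float64(0.0023)), (np.float64(-0.3231), np.float64(1039.0), np.float64(0.0036))]
side 1 [(np.float64(-0.346), np.float64(619.0), np.float64(0.0015)), (np.float64(-0.3287), np.float64(1999.0), np.float64(0.0025)), (np.float64(-0.3202), np.float64(1237.0), np.float64(0.0026))]
```

```bash
python3 - <<'E'
import est; from est import *
import h
cw=dict(np.load("pics/wcal1.npz")); 
o=h.calibration
h.calibration=lambda n: cw if n=="wrist" else o(n)
for n,box in(("wrist",(205,320,322,360)),("scene",(138,172,415,442)),("side",(183,216,165,192))):
    k=0 if n=="side" else 1
    p=cv2.imread(f"pics/{n}{k}.png").astype(int);X=h.cloud(n,np.load(f"pics/{n}{k}.npy"))
    if n=="side": pass
    m=np.zeros((480,640),bool);r0,r1,c0,c1=box;m[r0:r1,c0:c1]=1
    m&=(p.sum(2)<150)&(X[...,2]>.28)&(X[...,2]<.36)
    Q=X[m]
    # cylinder fit: axis horizontal with yaw psi
    def res(x):
        d=np.array([np.cos(x[2]),np.sin(x[2])]);lat=-(Q[:,0]-.5)*d[1]+(Q[:,1]-x[0])*d[0]
        return np.hypot(lat,Q[:,2]-x[1])-.012
    f=least_squares(res,[.12,.315,.085],loss="soft_l1",f_scale=.002)
    a=(Q[:,0]-.5)
    print(n,len(Q),"y@x=.5,z,yaw",f.x.round(4),"x range",np.percentile(Q[:,0],[1,99]).round(3),"rms",np.std(res(f.x)).round(4))
# drum/cw axis check for stand y,z: fit circle centers
a=cv2.imread("pics/scene1.png")[225:275,370:430];a=cv2.resize(a,None,fx=12,fy=12,interpolation=cv2.INTER_CUBIC)
for ang,col in((-.1,(255,0,0)),(0,(255,255,255)),(.1,(0,0,255))):
    T=np.array([[x,y,-.112] for x,y in((.037,-.006),(.087,-.006),(.087,.006),(.037,.006))])
    uv=(project("scene",w(rot(ang,T)))-[370,225]+.5)*12
    cv2.polylines(a,[uv.round().astype(int)],True,col,1)
uv=(project("scene",w(rot(-.34,[[.042,-.0035,-.108],[.066,-.0035,-.108],[.066,.0035,-.108],[.042,.0035,-.108]])))-[370,225]+.5)*12
cv2.polylines(a,[uv.round().astype(int)],True,(255,0,255),1)
cv2.imwrite("pics/mark1.png",a)
E
```

```text
wrist 3849 y@x=.5,z,yaw [0.1272 0.3113 0.0836] x range [0.457 0.53 ] rms 0.0007
scene 354 y@x=.5,z,yaw [0.1289 0.3119 0.0877] x range [0.459 0.548] rms 0.0026
side 305 y@x=.5,z,yaw [0.1266 0.3147 0.0751] x range [0.454 0.535] rms 0.0027
```

View pics/mark1.png

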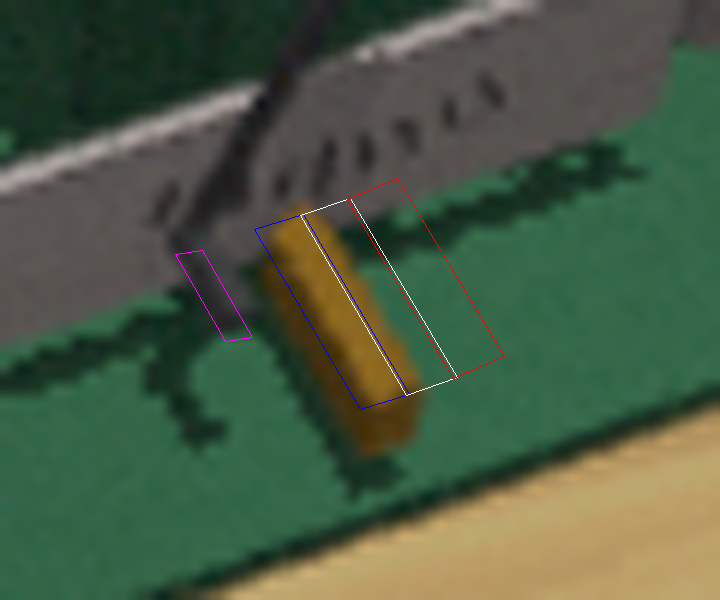

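The overlay shows the brass top face from (290,217) to (393,390). That puts the marker between the -0.1 outline and the 0 outline, at about -0.085 rad once I allow for the pointer offset. Next I'll grasp the bar 22 mm to the robot side of the rod, so the tilting rod clears the fingers.

Call:
servo_tool(
  moves=[
    {"dx":-0.002,"dy":0.011,"dz":0.0,"roll":0.0,"jaw":1.0},
    {"dx":0.0,"dy":0.0,"dz":-0.027,"roll":0.0,"jaw":1.0},
    {"dx":0.0,"dy":0.0,"dz":-0.027,"roll":0.0,"jaw":1.0},
    {"dx":0.0,"dy":0.0,"dz":-0.027,"roll":0.0,"jaw":1.0},
    {"dx":0.0,"dy":0.0,"dz":-0.028,"roll":0.0,"jaw":1.0},
    {"dx":0.0,"dy":0.0,"dz":0.0,"roll":0.0,"jaw":0.2},
    {"dx":0.0,"dy":0.0,"dz":0.0,"roll":0.0,"jaw":0.2},
    {"dx":0.0,"dy":0.0,"dz":0.0,"roll":0.0,"jaw":0.2},
    {"dx":0.0,"dy":0.0,"dz":0.0,"roll":0.0,"jaw":0.2},
    {"dx":0.0,"dy":0.0,"dz":0.0,"roll":0.0,"jaw":0.2},
  ],
  newtons=12,
)

```text
t: 2.75
eef_pos: [0.4811, 0.125, 0.298]
ee_rot: [3.141, 0.001, -3.06]
force: [-0.3, -0.1, 0.3]
width: 0.0433
gripper_force: 0.0
```

Call:
servo_tool(
  moves=[
    {"dx":0.0,"dy":0.0,"dz":0.0,"roll":0.0,"jaw":0.2},
    {"dx":0.0,"dy":0.0,"dz":0.0,"roll":0.0,"jaw":0.2},
    {"dx":0.0,"dy":0.0,"dz":0.0,"roll":0.0,"jaw":0.2},
    {"dx":0.001,"dy":-0.0113,"dz":0.005,"roll":0.0,"jaw":0.2},
    {"dx":0.001,"dy":-0.0113,"dz":0.004,"roll":0.0,"jaw":0.2},
    {"dx":0.001,"dy":-0.0113,"dz":0.003,"roll":0.0,"jaw":0.2},
    {"dx":0.001,"dy":-0.0113,"dz":0.0023,"roll":0.0,"jaw":0.2},
    {"dx":0.001,"dy":-0.0113,"dz":0.0014,"roll":0.0,"jaw":0.2},
    {"dx":0.001,"dy":-0.0113,"dz":0.0006,"roll":0.0,"jaw":0.2},
    {"dx":0.001,"dy":-0.0113,"dz":-0.0002,"roll":0.0,"jaw":0.2},
  ],
  newtons=12,
)

```text
t: 4.0
eef_pos: [0.488, 0.0451, 0.3136]
ee_rot: [-3.142, -0.0, -3.06]
force: [-0.5, 3.1, 2.1]
width: 0.0233
gripper_force: 12.0
```

Call:
servo_tool(
  moves=[
    {"dx":0.0002,"dy":-0.0025,"dz":-0.0002,"roll":0.0,"jaw":0.2},
    {"dx":0.0002,"dy":-0.0025,"dz":-0.0002,"roll":0.0,"jaw":0.2},
    {"dx":0.0002,"dy":-0.0025,"dz":-0.0003,"roll":0.0,"jaw":0.2},
    {"dx":0.0002,"dy":-0.0025,"dz":-0.0003,"roll":0.0,"jaw":0.2},
    {"dx":0.0002,"dy":-0.0025,"dz":-0.0003,"roll":0.0,"jaw":0.2},
    {"dx":0.0002,"dy":-0.0025,"dz":-0.0003,"roll":0.0,"jaw":0.2},
    {"dx":0.0002,"dy":-0.0025,"dz":-0.0003,"roll":0.0,"jaw":0.2},
    {"dx":0.0002,"dy":-0.0025,"dz":-0.0004,"roll":0.0,"jaw":0.2},
    {"dx":0.0002,"dy":-0.0025,"dz":-0.0004,"roll":0.0,"jaw":0.2},
    {"dx":0.0002,"dy":-0.0025,"dz":-0.0004,"roll":0.0,"jaw":0.2},
  ],
  newtons=12,
)

```text
t: 5.25
eef_pos: [0.4901, 0.0207, 0.3106]
ee_rot: [-3.142, 0.0, -3.06]
force: [-1.9, 2.8, 2.0]
width: 0.0237
gripper_force: 12.0
```

```bash
cat > loop.py <<'E'
import sys, json, os, time
from est import *
rng=np.random.default_rng(int(time.time()))
L,YAW=.165,S[2]; OFF={"scene":-.0033,"side":.0057}   # phi = raw + off (calibrated at the rest -0.34): see sign below
N=2000
def theta(x,y): # tcp -> handle angle against stand
    ys=-np.sin(YAW)*(x-S[0])+np.cos(YAW)*(y-S[1]); return np.arcsin(-ys/L)
def step(E,th,thd,dt):
    ph,w_,s,b=E
    tq=1.55*s*np.sin(ph)+.8*(th+b-ph)+.03*(thd-w_)-.03*w_
    w2=w_+dt*tq/(.36*s); p2=ph+dt*w2
    hit=(p2<-.34)&(w2<0); p2=np.where(hit,-.34,p2); w2=np.where(hit,0,w2)
    return np.array([p2,w2,s,b])
def sim(E,ths,T,dt=.005,noise=True):
    """ths: nodes over T (equal spacing), linear"""
    n=int(round(T/dt)); tt=np.linspace(0,1,n+1); q=np.interp(tt,np.linspace(0,1,len(ths)),ths)
    for i in range(n):
        E=step(E,(q[i]+q[i+1])/2,(q[i+1]-q[i])/dt,dt)
        if noise: 
            free=E[0]>-.3399
            E[1]+=free*rng.normal(0,.03*np.sqrt(dt),E.shape[1])
    return E
def load():
    if os.path.exists("kf.npz"):
        z=np.load("kf.npz"); return z["E"],z["cmd"],float(z["t"])
    E=np.array([np.full(N,-.34),np.zeros(N),np.clip(rng.normal(1.02,.13,N),.78,1.28),rng.normal(0,.02,N)])
    return E,np.array([.488,.0459,.3141]),4.0
def measure(E,cmd,rows,frames):
    """rows: list of (dx,dy,dz); then frames"""
    P=[cmd]
    for r in rows: P.append(P[-1]+np.array(r))
    P=np.array(P); th=theta(P[:,0],P[:,1])
    if len(rows): E=sim(E,th,.125*len(rows))
    t0=None;out=[]
    for n in frames:
        s=get_state(); p,d=grab_frame(n); f=phi_depth(n,p,d)[0]
        z=f[0]+OFF[n]; out.append((s["t"],n,z,f[1]))
        if t0 is not None: E=sim(E,[th[-1]]*2,s["t"]-t0)
        t0=s["t"]
        if np.isfinite(z) and f[1]>250:
            zz=z+rng.normal(0,.0025,N); C=np.cov(E); Kg=C[:,0]/(C[0,0]+.0025**2)
            E=E+np.outer(Kg,zz-E[0]); E[2]=np.clip(E[2],.78,1.28)
            E[0]=np.maximum(E[0],-.34)
    s=get_state()
    if t0 is not None: E=sim(E,[th[-1]]*2,s["t"]-t0)
    print("t",s["t"],"eef",s["eef_pos"].round(4),"F",s["force"].round(1),"cmd",P[-1].round(4),"th cmd/meas",th[-1].round(4),theta(*s["eef_pos"][:2]).round(4),"w",round(s["width"],4))
    print("  frames",[(round(a,2),n,round(float(z),4),int(c)) for a,n,z,c in out])
    print("  est phi,om,s,b",E.mean(1).round(4),"sd",E.std(1).round(4),"theta_eq->",np.round(-(1.55*E[2].mean()/.8-1)*E[0].mean()-E[3].mean(),3))
    np.savez("kf.npz",E=E,cmd=P[-1],t=s["t"]); cv2.imwrite(f"pics/f{s['t']:.2f}_{n}.png",p[:,:,::-1])
    return E,P[-1]
def plan(E,cmd,target,n,path=None,wrun=0.):
    """n rows; reach target at end, at rest & at equilibrium. path: optional phi reference per row"""
    m=E.mean(1)[:,None]; th0=theta(cmd[0],cmd[1]); s,b=m[2,0],m[3,0]
    teq=lambda p: p-1.55*s*np.sin(p)/.8-b
    ref=path if path is not None else [target]*n
    def traj(u):
        e=m.copy();o=[]
        t=np.r_[th0,u]
        for i in range(n): e=sim(e,t[i:i+2],.125,.0125,False); o.append(e[:2,0].copy())
        return t,np.array(o)
    def res(u):
        t,o=traj(u)
        return np.r_[60*(o[-1,0]-target),40*o[-1,1],6*(t[-1]-teq(target)),2.5*np.diff(t,2),1.*np.diff(t),wrun*(o[:,0]-ref)]
    u=least_squares(res,np.linspace(th0,teq(target),n+1)[1:],diff_step=1e-4).x
    t,o=traj(u)
    # rows
    ys=-L*np.sin(t); zs=L*np.cos(t)
    zc=cmd[2]+(zs-zs[0]); X=np.column_stack([S[0]+0*ys,ys,zc])
    # keep tool's stand-x: move only along stand y
    dyw=(ys-ys[0])*np.cos(YAW); dxw=-(ys-ys[0])*np.sin(YAW)
    c=np.round(np.column_stack([dxw,dyw,zs-zs[0]]),4); r=np.diff(c,axis=0).round(4)
    print("plan theta",t.round(3),"\n phi",o[:,0].round(3),"\n om",o[:,1].round(3))
    return r
def show(r):
    print("["+", ".join('{"dx": %g, "dy": %g, "dz": %g, "roll": 0.0, "jaw": 0.2}'%tuple(a) for a in r)+"]")
    json.dump(np.asarray(r).tolist(),open("rows.json","w"))
E
python3 - <<'E'
from loop import *
E,cmd,t=load()
rows=[(.0002,-.0025,-.0003)]*10
print(get_state()["t"])
E,cmd=measure(E,cmd,rows,["scene","side","scene"])
E
```

```text
5.25
t 5.4 eef [0.49   0.0207 0.3106] F [-1.2  3.7  3. ] cmd [0.49   0.0209 0.3111] th cmd/meas 0.2027 0.2039 w 0.0236
  frames [(5.25, 'scene', -0.3403, 1312), (5.3, 'side', -0.3402, 669), (5.35, 'scene', -0.3398, 1286)]
  est phi,om,s,b [-3.396e-01 -1.300e-03  1.030e+00 -8.000e-04] sd [0.0012 0.0082 0.118  0.0204] theta_eq-> 0.339
```

Call:
servo_tool(
  moves=[
    {"dx":0.0001,"dy":-0.0012,"dz":-0.0003,"roll":0.0,"jaw":0.2},
    {"dx":0.0001,"dy":-0.0012,"dz":-0.0003,"roll":0.0,"jaw":0.2},
    {"dx":0.0001,"dy":-0.0012,"dz":-0.0003,"roll":0.0,"jaw":0.2},
    {"dx":0.0001,"dy":-0.0012,"dz":-0.0003,"roll":0.0,"jaw":0.2},
    {"dx":0.0001,"dy":-0.0012,"dz":-0.0003,"roll":0.0,"jaw":0.2},
    {"dx":0.0001,"dy":-0.0012,"dz":-0.0003,"roll":0.0,"jaw":0.2},
    {"dx":0.0001,"dy":-0.0012,"dz":-0.0003,"roll":0.0,"jaw":0.2},
    {"dx":0.0001,"dy":-0.0012,"dz":-0.0003,"roll":0.0,"jaw":0.2},
    {"dx":0.0001,"dy":-0.0012,"dz":-0.0003,"roll":0.0,"jaw":0.2},
    {"dx":0.0001,"dy":-0.0012,"dz":-0.0003,"roll":0.0,"jaw":0.2},
  ],
  newtons=12,
)

```text
t: 6.65
eef_pos: [0.491, 0.0088, 0.3075]
ee_rot: [3.142, 0.0, -3.06]
force: [-0.5, 3.1, 2.4]
width: 0.0232
gripper_force: 12.0
```

```bash
sed -i 's/\.0025,N); C=/.0012,N); C=/; s/+\.0025\*\*2/+.0012**2/' loop.py; python3 - <<'E'
from loop import *
E,cmd,t=load()
E,cmd=measure(E,cmd,[(.0001,-.0012,-.0003)]*10,["scene","side","scene"])
E
```

```text
t 6.8 eef [0.491  0.0088 0.3075] F [-1.1  3.2  2.6] cmd [0.491  0.0089 0.3081] th cmd/meas 0.2778 0.2784 w 0.0237
  frames [(6.65, 'scene', -0.3406, 1321), (6.7, 'side', -0.3403, 671), (6.75, 'scene', -0.3405, 1311)]
  est phi,om,s,b [-0.3396  0.0015  1.0757 -0.0026] sd [0.0008 0.0072 0.0944 0.0203] theta_eq-> 0.371
```

Call:
servo_tool(
  moves=[
    {"dx":0.0001,"dy":-0.0012,"dz":-0.0004,"roll":0.0,"jaw":0.2},
    {"dx":0.0001,"dy":-0.0012,"dz":-0.0004,"roll":0.0,"jaw":0.2},
    {"dx":0.0001,"dy":-0.0012,"dz":-0.0004,"roll":0.0,"jaw":0.2},
    {"dx":0.0001,"dy":-0.0012,"dz":-0.0004,"roll":0.0,"jaw":0.2},
    {"dx":0.0001,"dy":-0.0012,"dz":-0.0004,"roll":0.0,"jaw":0.2},
    {"dx":0.0001,"dy":-0.0012,"dz":-0.0004,"roll":0.0,"jaw":0.2},
    {"dx":0.0001,"dy":-0.0012,"dz":-0.0004,"roll":0.0,"jaw":0.2},
    {"dx":0.0001,"dy":-0.0012,"dz":-0.0004,"roll":0.0,"jaw":0.2},
    {"dx":0.0001,"dy":-0.0012,"dz":-0.0004,"roll":0.0,"jaw":0.2},
    {"dx":0.0001,"dy":-0.0012,"dz":-0.0004,"roll":0.0,"jaw":0.2},
  ],
  newtons=12,
)

```text
t: 8.05
eef_pos: [0.492, -0.0032, 0.3035]
ee_rot: [-3.142, -0.0, -3.06]
force: [-1.2, 3.6, 3.8]
width: 0.0233
gripper_force: 12.0
```

```bash
python3 - <<'E'
from loop import *
E,cmd,t=load()
E,cmd=measure(E,cmd,[(.0001,-.0012,-.0004)]*10,["scene","side","scene"])
E
```

```text
t 8.2 eef [ 0.4919 -0.0032  0.3035] F [-0.1  3.1  3.4] cmd [ 0.492  -0.0031  0.3041] th cmd/meas 0.3546 0.3555 w 0.0238
  frames [(8.05, 'scene', -0.3342, 1263), (8.1, 'side', -0.331, 643), (8.15, 'scene', -0.3307, 1311)]
  est phi,om,s,b [-0.3292  0.0284  1.0751 -0.0021] sd [0.0016 0.0197 0.0684 0.0201] theta_eq-> 0.359
```

```bash
python3 - <<'E'
from loop import *
E,cmd,t=load()
r=plan(E,cmd,-.085,20); show(r[:10])
E
```

```text
plan theta [0.355 0.342 0.329 0.316 0.303 0.29  0.277 0.264 0.251 0.238 0.224 0.211
 0.198 0.185 0.172 0.159 0.146 0.133 0.12  0.107 0.094] 
 phi [-0.326 -0.322 -0.32  -0.318 -0.317 -0.318 -0.321 -0.327 -0.335 -0.34
 -0.34  -0.34  -0.34  -0.34  -0.34  -0.34  -0.34  -0.34  -0.34  -0.34 ] 
 om [ 0.028  0.025  0.019  0.011 -0.001 -0.015 -0.033 -0.055 -0.081  0.
  0.     0.     0.     0.     0.     0.     0.     0.     0.     0.   ]
[{"dx": -0.0002, "dy": 0.002, "dz": 0.0007, "roll": 0.0, "jaw": 0.2}, {"dx": -0.0002, "dy": 0.002, "dz": 0.0007, "roll": 0.0, "jaw": 0.2}, {"dx": -0.0001, "dy": 0.0021, "dz": 0.0007, "roll": 0.0, "jaw": 0.2}, {"dx": -0.0002, "dy": 0.002, "dz": 0.0007, "roll": 0.0, "jaw": 0.2}, {"dx": -0.0002, "dy": 0.002, "dz": 0.0006, "roll": 0.0, "jaw": 0.2}, {"dx": -0.0002, "dy": 0.0021, "dz": 0.0006, "roll": 0.0, "jaw": 0.2}, {"dx": -0.0001, "dy": 0.0021, "dz": 0.0006, "roll": 0.0, "jaw": 0.2}, {"dx": -0.0002, "dy": 0.002, "dz": 0.0005, "roll": 0.0, "jaw": 0.2}, {"dx": -0.0002, "dy": 0.0021, "dz": 0.0005, "roll": 0.0, "jaw": 0.2}, {"dx": -0.0002, "dy": 0.0021, "dz": 0.0005, "roll": 0.0, "jaw": 0.2}]
```

```bash
python3 - <<'E'
s=open("loop.py").read()
s=s.replace("def step(E,th,thd,dt):","STOP=True\ndef step(E,th,thd,dt):").replace("hit=(p2<-.34)&(w2<0)","hit=(p2<-.34)&(w2<0)&STOP")
s=s.replace("    u=least_squares(res","    global STOP; STOP=False\n    u=least_squares(res").replace("    # rows\n","    STOP=True\n")
open("loop.py","w").write(s)
E
python3 - <<'E'
from loop import *
E,cmd,t=load()
r=plan(E,cmd,-.085,20); show(r[:10])
# spread of ensemble after first 10 rows
c=cmd+np.vstack([[0,0,0],np.cumsum(r,0)]);e=sim(E,theta(c[:11,0],c[:11,1]),1.25);print(e.mean(1)[:2],np.percentile(e[0],[5,95]),e.std(1)[:2])
E
```

```text
plan theta [0.355 0.386 0.409 0.421 0.42  0.407 0.383 0.35  0.309 0.264 0.216 0.168
 0.122 0.082 0.048 0.024 0.012 0.013 0.027 0.055 0.09 ] 
 phi [-0.325 -0.32  -0.312 -0.301 -0.287 -0.271 -0.252 -0.232 -0.21  -0.189
 -0.168 -0.148 -0.13  -0.115 -0.103 -0.095 -0.089 -0.086 -0.085 -0.085] 
 om [0.037 0.052 0.073 0.096 0.119 0.14  0.157 0.168 0.174 0.173 0.165 0.151
 0.132 0.109 0.084 0.058 0.034 0.015 0.003 0.   ]
[{"dx": 0.0004, "dy": -0.0047, "dz": -0.0018, "roll": 0.0, "jaw": 0.2}, {"dx": 0.0003, "dy": -0.0036, "dz": -0.0015, "roll": 0.0, "jaw": 0.2}, {"dx": 0.0002, "dy": -0.0017, "dz": -0.0008, "roll": 0.0, "jaw": 0.2}, {"dx": 0, "dy": 0.0001, "dz": 0, "roll": 0.0, "jaw": 0.2}, {"dx": -0.0002, "dy": 0.0019, "dz": 0.0009, "roll": 0.0, "jaw": 0.2}, {"dx": -0.0003, "dy": 0.0037, "dz": 0.0015, "roll": 0.0, "jaw": 0.2}, {"dx": -0.0005, "dy": 0.0051, "dz": 0.002, "roll": 0.0, "jaw": 0.2}, {"dx": -0.0005, "dy": 0.0063, "dz": 0.0021, "roll": 0.0, "jaw": 0.2}, {"dx": -0.0006, "dy": 0.0071, "dz": 0.0022, "roll": 0.0, "jaw": 0.2}, {"dx": -0.0007, "dy": 0.0077, "dz": 0.0018, "roll": 0.0, "jaw": 0.2}]
[-0.17897007  0.20018479] [-0.34       -0.00814635] [0.10579748 0.1676089 ]
```

```bash
sed -i 's/rng.normal(0,.03\*np.sqrt(dt)/rng.normal(0,.01*np.sqrt(dt)/' loop.py; cat > go.py <<'E'
import sys
from loop import *
# usage: go.py use_last_rows frames target nplan [round]
E,cmd,t=load()
rows=json.load(open("rows.json"))[:10] if sys.argv[1]=="1" else []
E,cmd=measure(E,cmd,rows,sys.argv[2].replace("c","scene ").replace("i","side ").split())
n=int(sys.argv[4]); r=plan(E,cmd,float(sys.argv[3]),n); show(r[:10])
c=cmd+np.vstack([[0,0,0],np.cumsum(r,0)]);e=sim(E,theta(c[:11,0],c[:11,1]),1.25);print("end",e.mean(1)[:2],"sd",e.std(1)[:2],"s-b corr",np.corrcoef(E[2],E[3])[0,1])
E
python3 go.py 0 cici -.085 20
```

```text
t 8.4 eef [ 0.492  -0.0031  0.3036] F [-0.8  2.2  2.6] cmd [ 0.492  -0.0031  0.3041] th cmd/meas 0.3546 0.3548 w 0.0232
  frames [(8.2, 'scene', -0.3276, 1302), (8.25, 'side', -0.3247, 647), (8.3, 'scene', -0.3221, 1320), (8.35, 'side', -0.3191, 661)]
  est phi,om,s,b [-0.3159  0.0677  1.0269 -0.    ] sd [0.0014 0.0128 0.0497 0.0199] theta_eq-> 0.313
plan theta [0.355 0.352 0.346 0.336 0.32  0.299 0.274 0.245 0.214 0.182 0.149 0.118
 0.09  0.065 0.045 0.032 0.026 0.028 0.039 0.058 0.082] 
 phi [-0.307 -0.295 -0.283 -0.268 -0.252 -0.235 -0.217 -0.199 -0.18  -0.163
 -0.146 -0.131 -0.118 -0.107 -0.098 -0.092 -0.088 -0.086 -0.085 -0.085] 
 om [0.081 0.095 0.109 0.121 0.133 0.141 0.146 0.148 0.145 0.139 0.129 0.115
 0.098 0.08  0.06  0.041 0.024 0.01  0.002 0.   ]
[{"dx": 0, "dy": 0.0004, "dz": 0.0001, "roll": 0.0, "jaw": 0.2}, {"dx": -0.0001, "dy": 0.0009, "dz": 0.0004, "roll": 0.0, "jaw": 0.2}, {"dx": -0.0002, "dy": 0.0017, "dz": 0.0006, "roll": 0.0, "jaw": 0.2}, {"dx": -0.0002, "dy": 0.0024, "dz": 0.0008, "roll": 0.0, "jaw": 0.2}, {"dx": -0.0003, "dy": 0.0033, "dz": 0.0011, "roll": 0.0, "jaw": 0.2}, {"dx": -0.0003, "dy": 0.004, "dz": 0.0011, "roll": 0.0, "jaw": 0.2}, {"dx": -0.0004, "dy": 0.0045, "dz": 0.0012, "roll": 0.0, "jaw": 0.2}, {"dx": -0.0004, "dy": 0.005, "dz": 0.0012, "roll": 0.0, "jaw": 0.2}, {"dx": -0.0005, "dy": 0.0052, "dz": 0.0011, "roll": 0.0, "jaw": 0.2}, {"dx": -0.0005, "dy": 0.0052, "dz": 0.0008, "roll": 0.0, "jaw": 0.2}]
end [-0.16117409  0.14260899] sd [0.07441649 0.12201797] s-b corr 0.5173774159774043
```

Call:
servo_tool(
  moves=[
    {"dx":0,"dy":0.0004,"dz":0.0001,"roll":0.0,"jaw":0.2},
    {"dx":-0.0001,"dy":0.0009,"dz":0.0004,"roll":0.0,"jaw":0.2},
    {"dx":-0.0002,"dy":0.0017,"dz":0.0006,"roll":0.0,"jaw":0.2},
    {"dx":-0.0002,"dy":0.0024,"dz":0.0008,"roll":0.0,"jaw":0.2},
    {"dx":-0.0003,"dy":0.0033,"dz":0.0011,"roll":0.0,"jaw":0.2},
    {"dx":-0.0003,"dy":0.004,"dz":0.0011,"roll":0.0,"jaw":0.2},
    {"dx":-0.0004,"dy":0.0045,"dz":0.0012,"roll":0.0,"jaw":0.2},
    {"dx":-0.0004,"dy":0.005,"dz":0.0012,"roll":0.0,"jaw":0.2},
    {"dx":-0.0005,"dy":0.0052,"dz":0.0011,"roll":0.0,"jaw":0.2},
    {"dx":-0.0005,"dy":0.0052,"dz":0.0008,"roll":0.0,"jaw":0.2},
  ],
  newtons=12,
)

```text
t: 9.65
eef_pos: [0.4892, 0.0298, 0.3122]
ee_rot: [-3.141, 0.0, -3.06]
force: [0.2, -0.2, -0.7]
width: 0.0236
gripper_force: 12.0
```

```bash
python3 go.py 1 cic -.085 10
```

```text
t 9.8 eef [0.4892 0.0298 0.3122] F [0.6 0.1 1.5] cmd [0.4891 0.0295 0.3125] th cmd/meas 0.1495 0.1478 w 0.0234
  frames [(9.65, 'scene', -0.1475, 1236), (9.7, 'side', -0.138, 606), (9.75, 'scene', -0.1312, 1257)]
  est phi,om,s,b [-1.2250e-01  1.6580e-01  1.0183e+00 -4.0000e-04] sd [0.0015 0.0136 0.0335 0.0193] theta_eq-> 0.12
plan theta [ 0.149  0.024 -0.062 -0.095 -0.079 -0.03   0.033  0.09   0.123  0.123
  0.094] 
 phi [-0.103 -0.087 -0.077 -0.073 -0.073 -0.076 -0.08  -0.083 -0.084 -0.084] 
 om [ 0.146  0.106  0.058  0.015 -0.015 -0.029 -0.028 -0.017 -0.005 -0.001]
[{"dx": -0.0018, "dy": 0.0206, "dz": 0.0018, "roll": 0.0, "jaw": 0.2}, {"dx": -0.0012, "dy": 0.0141, "dz": -0.0003, "roll": 0.0, "jaw": 0.2}, {"dx": -0.0005, "dy": 0.0053, "dz": -0.0004, "roll": 0.0, "jaw": 0.2}, {"dx": 0.0002, "dy": -0.0025, "dz": 0.0002, "roll": 0.0, "jaw": 0.2}, {"dx": 0.0007, "dy": -0.0081, "dz": 0.0005, "roll": 0.0, "jaw": 0.2}, {"dx": 0.0009, "dy": -0.0104, "dz": -0.0001, "roll": 0.0, "jaw": 0.2}, {"dx": 0.0009, "dy": -0.0094, "dz": -0.0005, "roll": 0.0, "jaw": 0.2}, {"dx": 0.0004, "dy": -0.0054, "dz": -0.0006, "roll": 0.0, "jaw": 0.2}, {"dx": 0, "dy": 0.0001, "dz": 0, "roll": 0.0, "jaw": 0.2}, {"dx": -0.0004, "dy": 0.0048, "dz": 0.0005, "roll": 0.0, "jaw": 0.2}]
end [-0.08316805  0.00159396] sd [0.05555721 0.09396129] s-b corr 0.9480807724430101
```

Call:
servo_tool(
  moves=[
    {"dx":-0.0018,"dy":0.0206,"dz":0.0018,"roll":0.0,"jaw":0.2},
    {"dx":-0.0012,"dy":0.0141,"dz":-0.0003,"roll":0.0,"jaw":0.2},
    {"dx":-0.0005,"dy":0.0053,"dz":-0.0004,"roll":0.0,"jaw":0.2},
    {"dx":0.0002,"dy":-0.0025,"dz":0.0002,"roll":0.0,"jaw":0.2},
    {"dx":0.0007,"dy":-0.0081,"dz":0.0005,"roll":0.0,"jaw":0.2},
    {"dx":0.0009,"dy":-0.0104,"dz":-0.0001,"roll":0.0,"jaw":0.2},
    {"dx":0.0009,"dy":-0.0094,"dz":-0.0005,"roll":0.0,"jaw":0.2},
    {"dx":0.0004,"dy":-0.0054,"dz":-0.0006,"roll":0.0,"jaw":0.2},
    {"dx":0,"dy":0.0001,"dz":0,"roll":0.0,"jaw":0.2},
    {"dx":-0.0004,"dy":0.0048,"dz":0.0005,"roll":0.0,"jaw":0.2},
  ],
  newtons=12,
)

```text
t: 11.05
eef_pos: [0.488, 0.0381, 0.3129]
ee_rot: [-3.141, -0.001, -3.06]
force: [-0.2, -1.9, 1.0]
width: 0.0233
gripper_force: 12.0
```

```bash
python3 go.py 1 cicc -.085 10; python3 - <<'E'
import glob,cv2,os
f=max(glob.glob("pics/f*_scene.png"),key=os.path.getmtime);print(f)
a=cv2.imread(f)[215:275,360:440];cv2.imwrite("pics/z1.png",cv2.resize(a,None,fx=10,fy=10,interpolation=cv2.INTER_CUBIC))
E
```

```text
t 11.25 eef [0.488  0.0386 0.313 ] F [-0.9 -0.8  1.5] cmd [0.4883 0.0386 0.3136] th cmd/meas 0.0937 0.0937 w 0.0235
  frames [(11.05, 'scene', -0.0852, 1253), (11.1, 'side', -0.0848, 614), (11.15, 'scene', -0.0849, 1199), (11.2, 'scene', -0.0855, 1171)]
  est phi,om,s,b [-0.0851  0.0011  1.0156 -0.0021] sd [0.0012 0.0092 0.0183 0.0084] theta_eq-> 0.084
plan theta [0.094 0.087 0.082 0.08  0.079 0.081 0.083 0.085 0.086 0.086 0.085] 
 phi [-0.085 -0.085 -0.084 -0.084 -0.084 -0.085 -0.085 -0.085 -0.085 -0.085] 
 om [ 0.002  0.002  0.001 -0.    -0.001 -0.001 -0.001 -0.001 -0.    -0.   ]
[{"dx": -0.0001, "dy": 0.0011, "dz": 0.0001, "roll": 0.0, "jaw": 0.2}, {"dx": -0.0001, "dy": 0.0008, "dz": 0.0001, "roll": 0.0, "jaw": 0.2}, {"dx": 0, "dy": 0.0004, "dz": 0, "roll": 0.0, "jaw": 0.2}, {"dx": 0, "dy": 0, "dz": 0, "roll": 0.0, "jaw": 0.2}, {"dx": 0, "dy": -0.0002, "dz": 0, "roll": 0.0, "jaw": 0.2}, {"dx": 0, "dy": -0.0003, "dz": 0, "roll": 0.0, "jaw": 0.2}, {"dx": 0.0001, "dy": -0.0003, "dz": -0.0001, "roll": 0.0, "jaw": 0.2}, {"dx": 0, "dy": -0.0002, "dz": 0, "roll": 0.0, "jaw": 0.2}, {"dx": 0, "dy": 0, "dz": 0, "roll": 0.0, "jaw": 0.2}, {"dx": 0, "dy": 0.0002, "dz": 0, "roll": 0.0, "jaw": 0.2}]
end [-0.08479641  0.00044118] sd [0.03281879 0.0535664 ] s-b corr 0.8169995092376259
pics/f11.25_scene.png
```

View pics/z1.png

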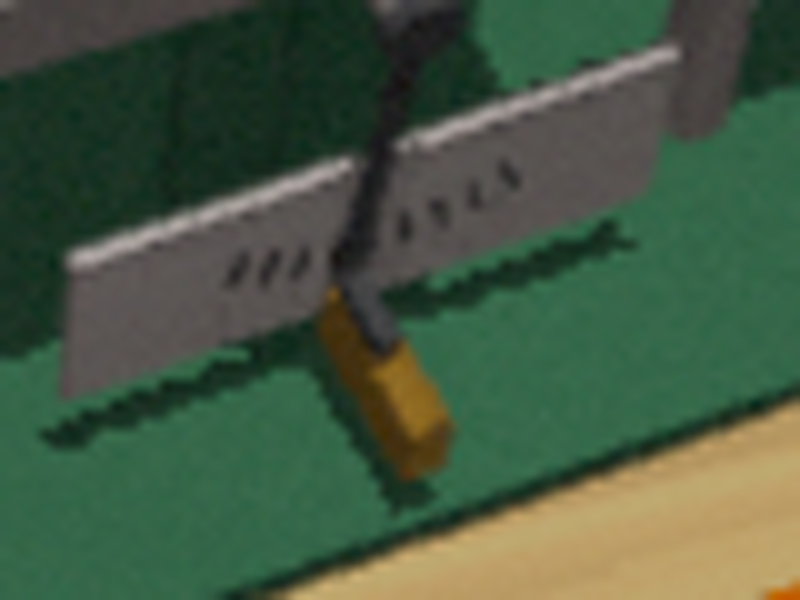

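The crop shows the pointer foot, from (345,270) to (385,350), standing over the brass bar, and it is at rest. I'll check the alignment with model overlays before the hold.

```bash
python3 - <<'E'
from est import *
def draw(a,org,X,col):
    uv=((project("scene",w(X))-org+.5)*10).round().astype(int)
    cv2.polylines(a,[uv],True,col,1)
    return uv
foot=np.array([[.042,-.0035,-.108],[.066,-.0035,-.108],[.066,.0035,-.108],[.042,.0035,-.108]])
top=np.array([[.037,-.006,-.112],[.087,-.006,-.112],[.087,.006,-.112],[.037,.006,-.112]])
front=np.array([[.087,-.006,-.112],[.087,.006,-.112],[.087,.006,-.132],[.087,-.006,-.132]])
out=[]
for f,ph in(("pics/scene1.png",-.34),("pics/f11.25_scene.png",-.085)):
    org=np.array([375,225]);a=cv2.resize(cv2.imread(f)[225:280,375:415],None,fx=10,fy=10,interpolation=cv2.INTER_NEAREST)
    draw(a,org,rot(ph,foot),(255,0,255))
    draw(a,org,rot(-.085,top),(255,255,255)); draw(a,org,rot(-.085,front),(255,255,0))
    out.append(a)
    p=cv2.imread(f).astype(int);b,g,r=p[...,0],p[...,1],p[...,2]
    m=(r>1.2*g)&(b<.5*r)&(r>60); m[:238]=0;m[275:]=0;m[:,:385]=0;m[:,415:]=0
    yx=np.argwhere(m);print(f,m.sum(),"rows",[(int(v),int(np.min(yx[yx[:,0]==v,1])),int(np.max(yx[yx[:,0]==v,1]))) for v in np.unique(yx[:,0])])
cv2.imwrite("pics/ov.png",np.hstack(out))
h=cv2.convexHull(project("scene",w(np.vstack([rot(-.085,np.array([[x,y,-z] for x in(.037,.087) for y in(-.006,.006) for z in(.112,.132)]))]))).astype(np.float32))[:,0];print(h.round(1).tolist())
E
```

```text
pics/scene1.png 132 rows [(242, 394, 395), (243, 393, 396), (244, 393, 397), (245, 393, 397), (246, 393, 398), (247, 392, 398), (248, 392, 399), (249, 393, 400), (250, 393, 400), (251, 394, 401), (252, 394, 401), (253, 395, 402), (254, 396, 403), (255, 396, 403), (256, 397, 404), (257, 397, 404), (258, 398, 404), (259, 398, 403), (260, 399, 403), (261, 400, 403), (262, 400, 400)]
pics/f11.25_scene.png 98 rows [(244, 393, 393), (245, 393, 393), (246, 393, 394), (247, 392, 394), (248, 392, 395), (249, 393, 395), (250, 393, 400), (251, 394, 401), (252, 394, 401), (253, 395, 402), (254, 396, 403), (255, 396, 403), (256, 397, 404), (257, 397, 404), (258, 398, 404), (259, 399, 403), (260, 399, 403), (261, 400, 402), (262, 400, 401)]
[[404.20001220703125, 257.1000061035156], [402.79998779296875, 261.6000061035156], [398.70001220703125, 262.8999938964844], [390.0, 248.0], [391.29998779296875, 243.39999389648438], [395.3999938964844, 242.1999969482422]]
```

View pics/ov.png

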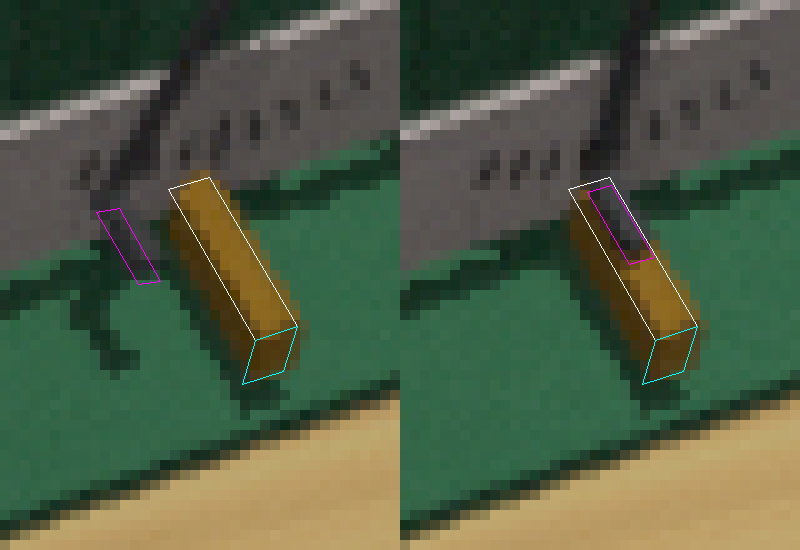

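The overlay shows the pointer foot and the marker shifted by the same ~0.8 px (≈0.017 rad) from their model outlines, so the marker is at about -0.087. I'll hold here and correct each cycle.

Call:
servo_tool(
  moves=[
    {"dx":-0.0001,"dy":0.0011,"dz":0.0001,"roll":0.0,"jaw":0.2},
    {"dx":-0.0001,"dy":0.0008,"dz":0.0001,"roll":0.0,"jaw":0.2},
    {"dx":0,"dy":0.0004,"dz":0,"roll":0.0,"jaw":0.2},
    {"dx":0,"dy":0,"dz":0,"roll":0.0,"jaw":0.2},
    {"dx":0,"dy":-0.0002,"dz":0,"roll":0.0,"jaw":0.2},
    {"dx":0,"dy":-0.0003,"dz":0,"roll":0.0,"jaw":0.2},
    {"dx":0.0001,"dy":-0.0003,"dz":-0.0001,"roll":0.0,"jaw":0.2},
    {"dx":0,"dy":-0.0002,"dz":0,"roll":0.0,"jaw":0.2},
    {"dx":0,"dy":0,"dz":0,"roll":0.0,"jaw":0.2},
    {"dx":0,"dy":0.0002,"dz":0,"roll":0.0,"jaw":0.2},
  ],
  newtons=12,
)

```text
t: 12.5
eef_pos: [0.488, 0.04, 0.3131]
ee_rot: [-3.142, -0.0, -3.06]
force: [-3.4, -1.2, 0.4]
width: 0.0235
gripper_force: 12.0
```

```bash
python3 go.py 1 cic -.087 10
```

```text
t 12.65 eef [0.488  0.04   0.3131] F [-3.5 -0.7  0.9] cmd [0.4882 0.0401 0.3137] th cmd/meas 0.0845 0.0848 w 0.0238
  frames [(12.5, 'scene', -0.084, 1147), (12.55, 'side', -0.0829, 614), (12.6, 'scene', -0.0845, 1235)]
  est phi,om,s,b [-0.0837  0.0014  1.0157 -0.0021] sd [0.001  0.0067 0.0153 0.0047] theta_eq-> 0.083
plan theta [0.085 0.078 0.075 0.075 0.078 0.082 0.087 0.091 0.092 0.091 0.087] 
 phi [-0.084 -0.084 -0.084 -0.084 -0.085 -0.086 -0.086 -0.087 -0.087 -0.087] 
 om [ 0.001 -0.001 -0.004 -0.005 -0.006 -0.005 -0.004 -0.002 -0.001 -0.   ]
[{"dx": -0.0001, "dy": 0.001, "dz": 0.0001, "roll": 0.0, "jaw": 0.2}, {"dx": 0, "dy": 0.0006, "dz": 0, "roll": 0.0, "jaw": 0.2}, {"dx": 0, "dy": 0, "dz": 0, "roll": 0.0, "jaw": 0.2}, {"dx": 0, "dy": -0.0005, "dz": 0, "roll": 0.0, "jaw": 0.2}, {"dx": 0.0001, "dy": -0.0007, "dz": -0.0001, "roll": 0.0, "jaw": 0.2}, {"dx": 0, "dy": -0.0008, "dz": -0, "roll": 0.0, "jaw": 0.2}, {"dx": 0.0001, "dy": -0.0007, "dz": -0.0001, "roll": 0.0, "jaw": 0.2}, {"dx": 0, "dy": -0.0002, "dz": 0, "roll": 0.0, "jaw": 0.2}, {"dx": 0, "dy": 0.0003, "dz": 0, "roll": 0.0, "jaw": 0.2}, {"dx": -0.0001, "dy": 0.0006, "dz": 0.0001, "roll": 0.0, "jaw": 0.2}]
end [-0.08711957 -0.00037999] sd [0.02098945 0.03327417] s-b corr 0.7738441019349527
```

Steady; the hold continues.

Call:
servo_tool(
  moves=[
    {"dx":-0.0001,"dy":0.001,"dz":0.0001,"roll":0.0,"jaw":0.2},
    {"dx":0,"dy":0.0006,"dz":0,"roll":0.0,"jaw":0.2},
    {"dx":0,"dy":0,"dz":0,"roll":0.0,"jaw":0.2},
    {"dx":0,"dy":-0.0005,"dz":0,"roll":0.0,"jaw":0.2},
    {"dx":0.0001,"dy":-0.0007,"dz":-0.0001,"roll":0.0,"jaw":0.2},
    {"dx":0,"dy":-0.0008,"dz":0,"roll":0.0,"jaw":0.2},
    {"dx":0.0001,"dy":-0.0007,"dz":-0.0001,"roll":0.0,"jaw":0.2},
    {"dx":0,"dy":-0.0002,"dz":0,"roll":0.0,"jaw":0.2},
    {"dx":0,"dy":0.0003,"dz":0,"roll":0.0,"jaw":0.2},
    {"dx":-0.0001,"dy":0.0006,"dz":0.0001,"roll":0.0,"jaw":0.2},
  ],
  newtons=12,
)

```text
t: 13.9
eef_pos: [0.4881, 0.0399, 0.3131]
ee_rot: [3.141, -0.0, -3.06]
force: [-4.5, 0.1, 0.4]
width: 0.024
gripper_force: 12.0
```

```bash
python3 go.py 1 cic -.087 10
```

```text
t 14.05 eef [0.4881 0.0399 0.3131] F [-5.3  0.   0.4] cmd [0.4882 0.0397 0.3137] th cmd/meas 0.087 0.0855 w 0.0238
  frames [(13.9, 'scene', -0.0888, 1178), (13.95, 'side', -0.0871, 595), (14.0, 'scene', -0.0889, 1217)]
  est phi,om,s,b [-0.0885 -0.0018  1.0156 -0.0022] sd [0.001  0.0065 0.015  0.004 ] theta_eq-> 0.088
plan theta [0.087 0.091 0.093 0.093 0.091 0.089 0.086 0.084 0.083 0.083 0.086] 
 phi [-0.089 -0.089 -0.089 -0.088 -0.088 -0.088 -0.087 -0.087 -0.087 -0.087] 
 om [-0.001  0.     0.001  0.003  0.003  0.003  0.002  0.001  0.     0.   ]
[{"dx": 0.0001, "dy": -0.0006, "dz": -0.0001, "roll": 0.0, "jaw": 0.2}, {"dx": 0, "dy": -0.0004, "dz": 0, "roll": 0.0, "jaw": 0.2}, {"dx": 0, "dy": 0, "dz": 0, "roll": 0.0, "jaw": 0.2}, {"dx": 0, "dy": 0.0003, "dz": 0, "roll": 0.0, "jaw": 0.2}, {"dx": -0.0001, "dy": 0.0004, "dz": 0.0001, "roll": 0.0, "jaw": 0.2}, {"dx": -0, "dy": 0.0005, "dz": 0, "roll": 0.0, "jaw": 0.2}, {"dx": 0, "dy": 0.0003, "dz": 0, "roll": 0.0, "jaw": 0.2}, {"dx": -0.0001, "dy": 0.0002, "dz": 0.0001, "roll": 0.0, "jaw": 0.2}, {"dx": 0, "dy": -0.0001, "dz": -0.0001, "roll": 0.0, "jaw": 0.2}, {"dx": 0.0001, "dy": -0.0004, "dz": 0, "roll": 0.0, "jaw": 0.2}]
end [-0.08725346 -0.00038355] sd [0.01959671 0.03075669] s-b corr 0.8040510921622365
```

Call:
servo_tool(
  moves=[
    {"dx":0.0001,"dy":-0.0006,"dz":-0.0001,"roll":0.0,"jaw":0.2},
    {"dx":0,"dy":-0.0004,"dz":0,"roll":0.0,"jaw":0.2},
    {"dx":0,"dy":0,"dz":0,"roll":0.0,"jaw":0.2},
    {"dx":0,"dy":0.0003,"dz":0,"roll":0.0,"jaw":0.2},
    {"dx":-0.0001,"dy":0.0004,"dz":0.0001,"roll":0.0,"jaw":0.2},
    {"dx":0,"dy":0.0005,"dz":0,"roll":0.0,"jaw":0.2},
    {"dx":0,"dy":0.0003,"dz":0,"roll":0.0,"jaw":0.2},
    {"dx":-0.0001,"dy":0.0002,"dz":0.0001,"roll":0.0,"jaw":0.2},
    {"dx":0,"dy":-0.0001,"dz":-0.0001,"roll":0.0,"jaw":0.2},
    {"dx":0.0001,"dy":-0.0004,"dz":0,"roll":0.0,"jaw":0.2},
  ],
  newtons=12,
)

```text
t: 15.3
eef_pos: [0.4881, 0.04, 0.3131]
ee_rot: [3.141, -0.0, -3.06]
force: [-5.7, 0.6, 0.1]
width: 0.0235
gripper_force: 12.0
```

```bash
python3 go.py 1 cic -.087 10
```

```text
t 15.45 eef [0.4881 0.04   0.3131] F [-4.8  0.1  0.6] cmd [0.4882 0.0399 0.3137] th cmd/meas 0.0857 0.0853 w 0.0236
  frames [(15.3, 'scene', -0.0949, 1215), (15.35, 'side', -0.093, 609), (15.4, 'scene', -0.0946, 1238)]
  est phi,om,s,b [-0.0951 -0.0112  1.0147 -0.0027] sd [0.001  0.0062 0.0149 0.0037] theta_eq-> 0.095
plan theta [0.086 0.11  0.125 0.127 0.119 0.103 0.086 0.072 0.066 0.07  0.083] 
 phi [-0.096 -0.097 -0.096 -0.095 -0.093 -0.091 -0.089 -0.088 -0.087 -0.087] 
 om [-0.008 -0.001  0.008  0.014  0.018  0.017  0.012  0.007  0.002  0.   ]
[{"dx": 0.0004, "dy": -0.004, "dz": -0.0004, "roll": 0.0, "jaw": 0.2}, {"dx": 0.0002, "dy": -0.0024, "dz": -0.0003, "roll": 0.0, "jaw": 0.2}, {"dx": 0, "dy": -0.0004, "dz": 0, "roll": 0.0, "jaw": 0.2}, {"dx": -0.0001, "dy": 0.0014, "dz": 0.0001, "roll": 0.0, "jaw": 0.2}, {"dx": -0.0003, "dy": 0.0025, "dz": 0.0003, "roll": 0.0, "jaw": 0.2}, {"dx": -0.0002, "dy": 0.0029, "dz": 0.0003, "roll": 0.0, "jaw": 0.2}, {"dx": -0.0002, "dy": 0.0023, "dz": 0.0002, "roll": 0.0, "jaw": 0.2}, {"dx": -0.0001, "dy": 0.0009, "dz": 0, "roll": 0.0, "jaw": 0.2}, {"dx": 0.0001, "dy": -0.0007, "dz": 0, "roll": 0.0, "jaw": 0.2}, {"dx": 0.0002, "dy": -0.0021, "dz": -0.0002, "roll": 0.0, "jaw": 0.2}]
end [-8.72497491e-02 -6.94756194e-06] sd [0.01834383 0.02881201] s-b corr 0.8248912799500905
```

Call:
servo_tool(
  moves=[
    {"dx":0.0004,"dy":-0.004,"dz":-0.0004,"roll":0.0,"jaw":0.2},
    {"dx":0.0002,"dy":-0.0024,"dz":-0.0003,"roll":0.0,"jaw":0.2},
    {"dx":0,"dy":-0.0004,"dz":0,"roll":0.0,"jaw":0.2},
    {"dx":-0.0001,"dy":0.0014,"dz":0.0001,"roll":0.0,"jaw":0.2},
    {"dx":-0.0003,"dy":0.0025,"dz":0.0003,"roll":0.0,"jaw":0.2},
    {"dx":-0.0002,"dy":0.0029,"dz":0.0003,"roll":0.0,"jaw":0.2},
    {"dx":-0.0002,"dy":0.0023,"dz":0.0002,"roll":0.0,"jaw":0.2},
    {"dx":-0.0001,"dy":0.0009,"dz":0,"roll":0.0,"jaw":0.2},
    {"dx":0.0001,"dy":-0.0007,"dz":0,"roll":0.0,"jaw":0.2},
    {"dx":0.0002,"dy":-0.0021,"dz":-0.0002,"roll":0.0,"jaw":0.2},
  ],
  newtons=12,
)

```text
t: 16.7
eef_pos: [0.4884, 0.0405, 0.3133]
ee_rot: [3.141, 0.001, -3.059]
force: [-3.7, -0.0, 2.2]
width: 0.0237
gripper_force: 12.0
```

```bash
python3 go.py 1 cic -.087 10
```

```text
t 16.85 eef [0.4884 0.0405 0.3133] F [-3.3  0.7  1.1] cmd [0.4882 0.0403 0.3137] th cmd/meas 0.0833 0.0824 w 0.0233
  frames [(16.7, 'scene', -0.0932, 1199), (16.75, 'side', -0.0942, 594), (16.8, 'scene', -0.0952, 1220)]
  est phi,om,s,b [-0.0955 -0.0144  1.0143 -0.0031] sd [0.001  0.0062 0.0149 0.0035] theta_eq-> 0.095
plan theta [0.083 0.113 0.131 0.135 0.125 0.107 0.087 0.071 0.064 0.068 0.083] 
 phi [-0.097 -0.098 -0.098 -0.096 -0.094 -0.091 -0.089 -0.088 -0.087 -0.087] 
 om [-0.011 -0.002  0.008  0.016  0.02   0.019  0.014  0.008  0.002  0.   ]
[{"dx": 0.0004, "dy": -0.0049, "dz": -0.0005, "roll": 0.0, "jaw": 0.2}, {"dx": 0.0003, "dy": -0.003, "dz": -0.0004, "roll": 0.0, "jaw": 0.2}, {"dx": 0, "dy": -0.0005, "dz": 0, "roll": 0.0, "jaw": 0.2}, {"dx": -0.0001, "dy": 0.0015, "dz": 0.0002, "roll": 0.0, "jaw": 0.2}, {"dx": -0.0003, "dy": 0.003, "dz": 0.0003, "roll": 0.0, "jaw": 0.2}, {"dx": -0.0002, "dy": 0.0033, "dz": 0.0003, "roll": 0.0, "jaw": 0.2}, {"dx": -0.0003, "dy": 0.0027, "dz": 0.0003, "roll": 0.0, "jaw": 0.2}, {"dx": -0.0001, "dy": 0.0011, "dz": 0, "roll": 0.0, "jaw": 0.2}, {"dx": 0.0001, "dy": -0.0008, "dz": 0, "roll": 0.0, "jaw": 0.2}, {"dx": 0.0002, "dy": -0.0024, "dz": -0.0002, "roll": 0.0, "jaw": 0.2}]
end [-0.08710744  0.00045806] sd [0.01875737 0.02913341] s-b corr 0.8478561941655005
```

Call:
servo_tool(
  moves=[
    {"dx":0.0004,"dy":-0.0049,"dz":-0.0005,"roll":0.0,"jaw":0.2},
    {"dx":0.0003,"dy":-0.003,"dz":-0.0004,"roll":0.0,"jaw":0.2},
    {"dx":0,"dy":-0.0005,"dz":0,"roll":0.0,"jaw":0.2},
    {"dx":-0.0001,"dy":0.0015,"dz":0.0002,"roll":0.0,"jaw":0.2},
    {"dx":-0.0003,"dy":0.003,"dz":0.0003,"roll":0.0,"jaw":0.2},
    {"dx":-0.0002,"dy":0.0033,"dz":0.0003,"roll":0.0,"jaw":0.2},
    {"dx":-0.0003,"dy":0.0027,"dz":0.0003,"roll":0.0,"jaw":0.2},
    {"dx":-0.0001,"dy":0.0011,"dz":0,"roll":0.0,"jaw":0.2},
    {"dx":0.0001,"dy":-0.0008,"dz":0,"roll":0.0,"jaw":0.2},
    {"dx":0.0002,"dy":-0.0024,"dz":-0.0002,"roll":0.0,"jaw":0.2},
  ],
  newtons=12,
)

```text
t: 18.1
eef_pos: [0.4884, 0.0406, 0.3134]
ee_rot: [3.141, 0.001, -3.059]
force: [0.8, 2.1, 1.8]
width: 0.0235
gripper_force: 12.0
```

```bash
python3 go.py 1 cic -.085 10
```

```text
t 18.25 eef [0.4884 0.0405 0.3133] F [-0.1  1.4  2. ] cmd [0.4882 0.0403 0.3137] th cmd/meas 0.0833 0.0824 w 0.0239
  frames [(18.1, 'scene', -0.088, 1176), (18.15, 'side', -0.0864, 618), (18.2, 'scene', -0.0882, 1258)]
  est phi,om,s,b [-0.0876 -0.0016  1.0144 -0.0032] sd [0.001  0.0063 0.0148 0.0034] theta_eq-> 0.088
plan theta [0.083 0.09  0.095 0.096 0.093 0.089 0.085 0.081 0.079 0.081 0.084] 
 phi [-0.088 -0.088 -0.088 -0.087 -0.087 -0.086 -0.086 -0.085 -0.085 -0.085] 
 om [-0.001  0.     0.003  0.004  0.005  0.005  0.003  0.002  0.001  0.   ]
[{"dx": 0.0001, "dy": -0.0012, "dz": -0.0001, "roll": 0.0, "jaw": 0.2}, {"dx": 0.0001, "dy": -0.0007, "dz": -0.0001, "roll": 0.0, "jaw": 0.2}, {"dx": 0, "dy": -0.0001, "dz": 0, "roll": 0.0, "jaw": 0.2}, {"dx": -0.0001, "dy": 0.0003, "dz": 0.0001, "roll": 0.0, "jaw": 0.2}, {"dx": 0, "dy": 0.0007, "dz": 0, "roll": 0.0, "jaw": 0.2}, {"dx": -0.0001, "dy": 0.0008, "dz": 0.0001, "roll": 0.0, "jaw": 0.2}, {"dx": -0, "dy": 0.0006, "dz": 0, "roll": 0.0, "jaw": 0.2}, {"dx": -0.0001, "dy": 0.0002, "dz": 0.0001, "roll": 0.0, "jaw": 0.2}, {"dx": 0.0001, "dy": -0.0002, "dz": -0.0001, "roll": 0.0, "jaw": 0.2}, {"dx": 0, "dy": -0.0005, "dz": -0, "roll": 0.0, "jaw": 0.2}]
end [-0.08447035  0.00108317] sd [0.01861371 0.02889153] s-b corr 0.867549777832146
```

Call:
servo_tool(
  moves=[
    {"dx":0.0001,"dy":-0.0012,"dz":-0.0001,"roll":0.0,"jaw":0.2},
    {"dx":0.0001,"dy":-0.0007,"dz":-0.0001,"roll":0.0,"jaw":0.2},
    {"dx":0,"dy":-0.0001,"dz":0,"roll":0.0,"jaw":0.2},
    {"dx":-0.0001,"dy":0.0003,"dz":0.0001,"roll":0.0,"jaw":0.2},
    {"dx":0,"dy":0.0007,"dz":0,"roll":0.0,"jaw":0.2},
    {"dx":-0.0001,"dy":0.0008,"dz":0.0001,"roll":0.0,"jaw":0.2},
    {"dx":0,"dy":0.0006,"dz":0,"roll":0.0,"jaw":0.2},
    {"dx":-0.0001,"dy":0.0002,"dz":0.0001,"roll":0.0,"jaw":0.2},
    {"dx":0.0001,"dy":-0.0002,"dz":-0.0001,"roll":0.0,"jaw":0.2},
    {"dx":0,"dy":-0.0005,"dz":0,"roll":0.0,"jaw":0.2},
  ],
  newtons=12,
)

```text
t: 19.5
eef_pos: [0.4883, 0.0402, 0.3132]
ee_rot: [3.142, 0.0, -3.06]
force: [4.9, 1.0, 0.2]
width: 0.0237
gripper_force: 12.0
```

```bash
python3 go.py 1 cic -.085 10; python3 - <<'E'
import glob,cv2,os
f=max(glob.glob("pics/f*_scene.png"),key=os.path.getmtime);print(f)
a=cv2.imread(f)[230:270,380:420];cv2.imwrite("pics/z2.png",cv2.resize(a,None,fx=15,fy=15,interpolation=cv2.INTER_CUBIC))
E
```

```text
t 19.65 eef [0.4883 0.0402 0.3132] F [4.4 1.6 0.9] cmd [0.4882 0.0402 0.3137] th cmd/meas 0.0839 0.0837 w 0.0235
  frames [(19.5, 'scene', -0.0847, 1206), (19.55, 'side', -0.0827, 611), (19.6, 'scene', -0.0846, 1217)]
  est phi,om,s,b [-0.0839  0.0012  1.014  -0.0032] sd [0.001  0.0062 0.0147 0.0032] theta_eq-> 0.084
plan theta [0.084 0.082 0.08  0.08  0.081 0.083 0.085 0.087 0.087 0.087 0.085] 
 phi [-0.084 -0.084 -0.084 -0.084 -0.084 -0.085 -0.085 -0.085 -0.085 -0.085] 
 om [ 0.001 -0.    -0.001 -0.002 -0.002 -0.002 -0.001 -0.001 -0.    -0.   ]
[{"dx": 0, "dy": 0.0004, "dz": 0, "roll": 0.0, "jaw": 0.2}, {"dx": -0.0001, "dy": 0.0002, "dz": 0, "roll": 0.0, "jaw": 0.2}, {"dx": 0, "dy": 0, "dz": 0, "roll": 0.0, "jaw": 0.2}, {"dx": 0.0001, "dy": -0.0002, "dz": 0, "roll": 0.0, "jaw": 0.2}, {"dx": 0, "dy": -0.0003, "dz": 0, "roll": 0.0, "jaw": 0.2}, {"dx": 0, "dy": -0.0003, "dz": -0, "roll": 0.0, "jaw": 0.2}, {"dx": 0, "dy": -0.0003, "dz": 0, "roll": 0.0, "jaw": 0.2}, {"dx": 0.0001, "dy": -0.0001, "dz": 0, "roll": 0.0, "jaw": 0.2}, {"dx": -0.0001, "dy": 0.0001, "dz": 0, "roll": 0.0, "jaw": 0.2}, {"dx": 0, "dy": 0.0003, "dz": 0, "roll": 0.0, "jaw": 0.2}]
end [-0.08508018 -0.00028476] sd [0.01781819 0.02763095] s-b corr 0.879912634988216
pics/f19.65_scene.png
```

View pics/z2.png

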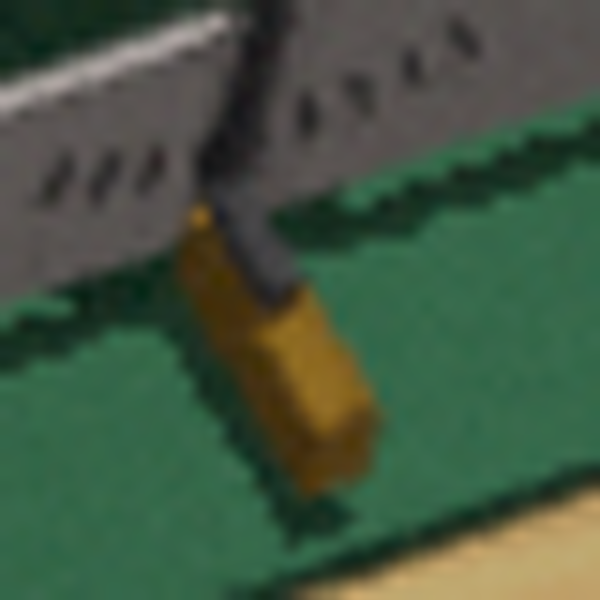

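The foot's centre, near (280,300), lies on the bar's axis within about 0.005 rad. It has held for over 8 s, from t≈11 to 19.6. Next I'll lower it in stages.

```bash
cat > pl.py <<'E'
import sys
from loop import *
E,cmd,t=load(); r=plan(E,cmd,float(sys.argv[1]),int(sys.argv[2])); show(r[:10])
E
python3 pl.py -.30 20
```

```text
plan theta [ 0.084  0.047  0.018  0.    -0.005  0.003  0.022  0.051  0.087  0.128
  0.172  0.216  0.259  0.297  0.328  0.351  0.362  0.361  0.347  0.321
  0.287] 
 phi [-0.084 -0.086 -0.091 -0.098 -0.109 -0.122 -0.139 -0.157 -0.177 -0.198
 -0.218 -0.238 -0.255 -0.27  -0.282 -0.29  -0.296 -0.299 -0.3   -0.3  ] 
 om [-0.007 -0.023 -0.046 -0.071 -0.097 -0.121 -0.14  -0.155 -0.164 -0.165
 -0.16  -0.148 -0.131 -0.108 -0.083 -0.058 -0.034 -0.015 -0.003 -0.   ]
[{"dx": -0.0005, "dy": 0.0061, "dz": 0.0004, "roll": 0.0, "jaw": 0.2}, {"dx": -0.0004, "dy": 0.0047, "dz": 0.0002, "roll": 0.0, "jaw": 0.2}, {"dx": -0.0003, "dy": 0.0029, "dz": 0, "roll": 0.0, "jaw": 0.2}, {"dx": -0.0001, "dy": 0.0008, "dz": 0, "roll": 0.0, "jaw": 0.2}, {"dx": 0.0001, "dy": -0.0012, "dz": 0, "roll": 0.0, "jaw": 0.2}, {"dx": 0.0003, "dy": -0.0032, "dz": -0.0001, "roll": 0.0, "jaw": 0.2}, {"dx": 0.0004, "dy": -0.0046, "dz": -0.0001, "roll": 0.0, "jaw": 0.2}, {"dx": 0.0005, "dy": -0.0059, "dz": -0.0004, "roll": 0.0, "jaw": 0.2}, {"dx": 0.0006, "dy": -0.0068, "dz": -0.0008, "roll": 0.0, "jaw": 0.2}, {"dx": 0.0007, "dy": -0.0071, "dz": -0.001, "roll": 0.0, "jaw": 0.2}]
```

Call:
servo_tool(
  moves=[
    {"dx":-0.0005,"dy":0.0061,"dz":0.0004,"roll":0.0,"jaw":0.2},
    {"dx":-0.0004,"dy":0.0047,"dz":0.0002,"roll":0.0,"jaw":0.2},
    {"dx":-0.0003,"dy":0.0029,"dz":0,"roll":0.0,"jaw":0.2},
    {"dx":-0.0001,"dy":0.0008,"dz":0,"roll":0.0,"jaw":0.2},
    {"dx":0.0001,"dy":-0.0012,"dz":0,"roll":0.0,"jaw":0.2},
    {"dx":0.0003,"dy":-0.0032,"dz":-0.0001,"roll":0.0,"jaw":0.2},
    {"dx":0.0004,"dy":-0.0046,"dz":-0.0001,"roll":0.0,"jaw":0.2},
    {"dx":0.0005,"dy":-0.0059,"dz":-0.0004,"roll":0.0,"jaw":0.2},
    {"dx":0.0006,"dy":-0.0068,"dz":-0.0008,"roll":0.0,"jaw":0.2},
    {"dx":0.0007,"dy":-0.0071,"dz":-0.001,"roll":0.0,"jaw":0.2},
  ],
  newtons=12,
)

```text
t: 20.9
eef_pos: [0.489, 0.0253, 0.3111]
ee_rot: [3.141, -0.001, -3.06]
force: [-0.3, 2.2, 1.5]
width: 0.0234
gripper_force: 12.0
```

```bash
python3 go.py 1 ci -.305 10
```

```text
t 21.0 eef [0.489  0.0251 0.311 ] F [-1.9  2.   2.7] cmd [0.4895 0.0259 0.3119] th cmd/meas 0.1717 0.1766 w 0.0236
  frames [(20.9, 'scene', -0.1947, 1266), (20.95, 'side', -0.2016, 615)]
  est phi,om,s,b [-0.2102 -0.1619  1.0142 -0.003 ] sd [0.001  0.0062 0.0146 0.0031] theta_eq-> 0.206
plan theta [0.172 0.228 0.278 0.317 0.345 0.36  0.364 0.357 0.34  0.317 0.29 ] 
 phi [-0.23  -0.249 -0.266 -0.279 -0.29  -0.297 -0.302 -0.304 -0.305 -0.305] 
 om [-0.157 -0.143 -0.123 -0.099 -0.073 -0.049 -0.028 -0.011 -0.002 -0.   ]
[{"dx": 0.0008, "dy": -0.0091, "dz": -0.0018, "roll": 0.0, "jaw": 0.2}, {"dx": 0.0007, "dy": -0.0079, "dz": -0.0021, "roll": 0.0, "jaw": 0.2}, {"dx": 0.0005, "dy": -0.0062, "dz": -0.0019, "roll": 0.0, "jaw": 0.2}, {"dx": 0.0004, "dy": -0.0042, "dz": -0.0015, "roll": 0.0, "jaw": 0.2}, {"dx": 0.0002, "dy": -0.0024, "dz": -0.0008, "roll": 0.0, "jaw": 0.2}, {"dx": 0.0001, "dy": -0.0006, "dz": -0.0003, "roll": 0.0, "jaw": 0.2}, {"dx": -0.0001, "dy": 0.0011, "dz": 0.0004, "roll": 0.0, "jaw": 0.2}, {"dx": -0.0003, "dy": 0.0025, "dz": 0.001, "roll": 0.0, "jaw": 0.2}, {"dx": -0.0003, "dy": 0.0036, "dz": 0.0012, "roll": 0.0, "jaw": 0.2}, {"dx": -0.0003, "dy": 0.0043, "dz": 0.0013, "roll": 0.0, "jaw": 0.2}]
end [-0.30612756  0.00209286] sd [0.02050138 0.03125026] s-b corr 0.8860631004402427
```

Call:
servo_tool(
  moves=[
    {"dx":0.0008,"dy":-0.0091,"dz":-0.0018,"roll":0.0,"jaw":0.2},
    {"dx":0.0007,"dy":-0.0079,"dz":-0.0021,"roll":0.0,"jaw":0.2},
    {"dx":0.0005,"dy":-0.0062,"dz":-0.0019,"roll":0.0,"jaw":0.2},
    {"dx":0.0004,"dy":-0.0042,"dz":-0.0015,"roll":0.0,"jaw":0.2},
    {"dx":0.0002,"dy":-0.0024,"dz":-0.0008,"roll":0.0,"jaw":0.2},
    {"dx":0.0001,"dy":-0.0006,"dz":-0.0003,"roll":0.0,"jaw":0.2},
    {"dx":-0.0001,"dy":0.0011,"dz":0.0004,"roll":0.0,"jaw":0.2},
    {"dx":-0.0003,"dy":0.0025,"dz":0.001,"roll":0.0,"jaw":0.2},
    {"dx":-0.0003,"dy":0.0036,"dz":0.0012,"roll":0.0,"jaw":0.2},
    {"dx":-0.0003,"dy":0.0043,"dz":0.0013,"roll":0.0,"jaw":0.2},
  ],
  newtons=12,
)

```text
t: 22.25
eef_pos: [0.491, 0.0072, 0.3066]
ee_rot: [-3.141, -0.001, -3.06]
force: [-2.0, 1.6, -0.1]
width: 0.0236
gripper_force: 12.0
```

```bash
python3 go.py 1 cic -.342 12
```

```text
t 22.4 eef [0.4911 0.0074 0.3067] F [-2.5  2.6 -1.6] cmd [0.4912 0.007  0.3074] th cmd/meas 0.2899 0.2876 w 0.0239
  frames [(22.25, 'scene', -0.2973, 1273), (22.3, 'side', -0.2963, 641), (22.35, 'scene', -0.2959, 1298)]
  est phi,om,s,b [-0.2949  0.0171  1.0106 -0.0036] sd [0.0013 0.0108 0.0117 0.0028] theta_eq-> 0.286
plan theta [0.29  0.239 0.206 0.195 0.207 0.237 0.277 0.319 0.355 0.376 0.379 0.359
 0.324] 
 phi [-0.293 -0.293 -0.296 -0.301 -0.308 -0.316 -0.325 -0.332 -0.337 -0.341
 -0.342 -0.342] 
 om [ 0.009 -0.008 -0.03  -0.05  -0.064 -0.069 -0.064 -0.052 -0.034 -0.017
 -0.004 -0.   ]
[{"dx": -0.0007, "dy": 0.008, "dz": 0.0022, "roll": 0.0, "jaw": 0.2}, {"dx": -0.0005, "dy": 0.0054, "dz": 0.0012, "roll": 0.0, "jaw": 0.2}, {"dx": -0.0001, "dy": 0.0017, "dz": 0.0004, "roll": 0.0, "jaw": 0.2}, {"dx": 0.0001, "dy": -0.0019, "dz": -0.0004, "roll": 0.0, "jaw": 0.2}, {"dx": 0.0005, "dy": -0.0048, "dz": -0.0011, "roll": 0.0, "jaw": 0.2}, {"dx": 0.0005, "dy": -0.0063, "dz": -0.0017, "roll": 0.0, "jaw": 0.2}, {"dx": 0.0006, "dy": -0.0067, "dz": -0.002, "roll": 0.0, "jaw": 0.2}, {"dx": 0.0005, "dy": -0.0055, "dz": -0.002, "roll": 0.0, "jaw": 0.2}, {"dx": 0.0003, "dy": -0.0033, "dz": -0.0013, "roll": 0.0, "jaw": 0.2}, {"dx": 0, "dy": -0.0004, "dz": -0.0001, "roll": 0.0, "jaw": 0.2}]
end [-0.32730267  0.0232798 ] sd [0.01505631 0.02085859] s-b corr 0.8777669903829611
```

Call:
servo_tool(
  moves=[
    {"dx":-0.0007,"dy":0.008,"dz":0.0022,"roll":0.0,"jaw":0.2},
    {"dx":-0.0005,"dy":0.0054,"dz":0.0012,"roll":0.0,"jaw":0.2},
    {"dx":-0.0001,"dy":0.0017,"dz":0.0004,"roll":0.0,"jaw":0.2},
    {"dx":0.0001,"dy":-0.0019,"dz":-0.0004,"roll":0.0,"jaw":0.2},
    {"dx":0.0005,"dy":-0.0048,"dz":-0.0011,"roll":0.0,"jaw":0.2},
    {"dx":0.0005,"dy":-0.0063,"dz":-0.0017,"roll":0.0,"jaw":0.2},
    {"dx":0.0006,"dy":-0.0067,"dz":-0.002,"roll":0.0,"jaw":0.2},
    {"dx":0.0005,"dy":-0.0055,"dz":-0.002,"roll":0.0,"jaw":0.2},
    {"dx":0.0003,"dy":-0.0033,"dz":-0.0013,"roll":0.0,"jaw":0.2},
    {"dx":0,"dy":-0.0004,"dz":-0.0001,"roll":0.0,"jaw":0.2},
  ],
  newtons=12,
)

```text
t: 23.65
eef_pos: [0.4927, -0.007, 0.3021]
ee_rot: [3.142, 0.001, -3.06]
force: [-1.5, 3.2, 3.0]
width: 0.0234
gripper_force: 12.0
```

```bash
python3 go.py 1 cic -.343 10
```

```text
t 23.8 eef [ 0.4927 -0.0067  0.3022] F [-0.1  3.2  2.2] cmd [ 0.4924 -0.0068  0.3026] th cmd/meas 0.3788 0.3785 w 0.0235
  frames [(23.65, 'scene', -0.3403, 1199), (23.7, 'side', -0.3394, 649), (23.75, 'scene', -0.3388, 1230)]
  est phi,om,s,b [-0.3371  0.028   1.0128 -0.0032] sd [0.0013 0.0102 0.0112 0.0028] theta_eq-> 0.328
plan theta [0.379 0.308 0.26  0.242 0.25  0.277 0.311 0.34  0.355 0.349 0.327] 
 phi [-0.333 -0.33  -0.329 -0.33  -0.333 -0.336 -0.34  -0.342 -0.343 -0.343] 
 om [ 0.03   0.018  0.    -0.016 -0.026 -0.028 -0.022 -0.012 -0.004 -0.   ]
[{"dx": -0.001, "dy": 0.0109, "dz": 0.0039, "roll": 0.0, "jaw": 0.2}, {"dx": -0.0006, "dy": 0.0076, "dz": 0.0022, "roll": 0.0, "jaw": 0.2}, {"dx": -0.0003, "dy": 0.0029, "dz": 0.0008, "roll": 0.0, "jaw": 0.2}, {"dx": 0.0001, "dy": -0.0013, "dz": -0.0003, "roll": 0.0, "jaw": 0.2}, {"dx": 0.0004, "dy": -0.0043, "dz": -0.0012, "roll": 0.0, "jaw": 0.2}, {"dx": 0.0005, "dy": -0.0053, "dz": -0.0016, "roll": 0.0, "jaw": 0.2}, {"dx": 0.0004, "dy": -0.0046, "dz": -0.0016, "roll": 0.0, "jaw": 0.2}, {"dx": 0.0002, "dy": -0.0022, "dz": -0.0008, "roll": 0.0, "jaw": 0.2}, {"dx": -0.0001, "dy": 0.0008, "dz": 0.0003, "roll": 0.0, "jaw": 0.2}, {"dx": -0.0003, "dy": 0.0035, "dz": 0.0013, "roll": 0.0, "jaw": 0.2}]
end [-0.32763657  0.0282262 ] sd [0.01223134 0.01724626] s-b corr 0.8734905979696971
```

Call:
servo_tool(
  moves=[
    {"dx":-0.001,"dy":0.0109,"dz":0.0039,"roll":0.0,"jaw":0.2},
    {"dx":-0.0006,"dy":0.0076,"dz":0.0022,"roll":0.0,"jaw":0.2},
    {"dx":-0.0003,"dy":0.0029,"dz":0.0008,"roll":0.0,"jaw":0.2},
    {"dx":0.0001,"dy":-0.0013,"dz":-0.0003,"roll":0.0,"jaw":0.2},
    {"dx":0.0004,"dy":-0.0043,"dz":-0.0012,"roll":0.0,"jaw":0.2},
    {"dx":0.0005,"dy":-0.0053,"dz":-0.0016,"roll":0.0,"jaw":0.2},
    {"dx":0.0002,"dy":-0.002,"dz":-0.0007,"roll":0.0,"jaw":0.2},
    {"dx":0.0,"dy":0.0,"dz":0.0,"roll":0.0,"jaw":0.2},
    {"dx":0.0,"dy":0.0,"dz":0.0,"roll":0.0,"jaw":0.2},
    {"dx":0.0,"dy":0.0,"dz":0.0,"roll":0.0,"jaw":0.2},
  ],
  newtons=12,
)

```text
t: 25.05
eef_pos: [0.4917, 0.0016, 0.3053]
ee_rot: [-3.141, 0.0, -3.06]
force: [0.7, 2.5, 3.8]
width: 0.0236
gripper_force: 12.0
```

```bash
python3 - <<'E'
import json
json.dump([[-.001,.0109,.0039],[-.0006,.0076,.0022],[-.0003,.0029,.0008],[.0001,-.0013,-.0003],[.0004,-.0043,-.0012],[.0005,-.0053,-.0016],[.0002,-.002,-.0007]]+[[0,0,0]]*3,open("rows.json","w"))
E
python3 go.py 1 cici -.343 10
```

```text
t 25.25 eef [0.4917 0.0016 0.3053] F [0.9 3.  4.6] cmd [0.4917 0.0017 0.3057] th cmd/meas 0.3237 0.3242 w 0.0238
  frames [(25.05, 'scene', -0.3357, 1362), (25.1, 'side', -0.3343, 655), (25.15, 'scene', -0.3342, 1278), (25.2, 'side', -0.3326, 645)]
  est phi,om,s,b [-0.3325  0.0153  1.0115 -0.0034] sd [0.001  0.0074 0.0103 0.0026] theta_eq-> 0.323
plan theta [0.324 0.29  0.27  0.266 0.277 0.298 0.321 0.339 0.347 0.341 0.324] 
 phi [-0.331 -0.33  -0.331 -0.332 -0.335 -0.338 -0.34  -0.342 -0.343 -0.343] 
 om [ 0.011  0.002 -0.01  -0.019 -0.023 -0.022 -0.017 -0.009 -0.002 -0.   ]
[{"dx": -0.0005, "dy": 0.0053, "dz": 0.0017, "roll": 0.0, "jaw": 0.2}, {"dx": -0.0002, "dy": 0.0032, "dz": 0.0009, "roll": 0.0, "jaw": 0.2}, {"dx": -0.0001, "dy": 0.0006, "dz": 0.0002, "roll": 0.0, "jaw": 0.2}, {"dx": 0.0002, "dy": -0.0018, "dz": -0.0005, "roll": 0.0, "jaw": 0.2}, {"dx": 0.0002, "dy": -0.0032, "dz": -0.001, "roll": 0.0, "jaw": 0.2}, {"dx": 0.0004, "dy": -0.0036, "dz": -0.0011, "roll": 0.0, "jaw": 0.2}, {"dx": 0.0002, "dy": -0.0029, "dz": -0.001, "roll": 0.0, "jaw": 0.2}, {"dx": 0.0001, "dy": -0.0012, "dz": -0.0005, "roll": 0.0, "jaw": 0.2}, {"dx": -0.0001, "dy": 0.0009, "dz": 0.0004, "roll": 0.0, "jaw": 0.2}, {"dx": -0.0002, "dy": 0.0027, "dz": 0.0009, "roll": 0.0, "jaw": 0.2}]
end [-0.32931755  0.02490269] sd [0.01051753 0.0161741 ] s-b corr 0.8604348441306825
```

Call:
servo_tool(
  moves=[
    {"dx":-0.0005,"dy":0.0053,"dz":0.0017,"roll":0.0,"jaw":0.2},
    {"dx":-0.0003,"dy":0.0035,"dz":0.001,"roll":0.0,"jaw":0.2},
    {"dx":0.0,"dy":0.0,"dz":0.0,"roll":0.0,"jaw":0.2},
    {"dx":0.0,"dy":0.0,"dz":0.0,"roll":0.0,"jaw":0.2},
    {"dx":0.0,"dy":0.0,"dz":0.0,"roll":0.0,"jaw":0.2},
    {"dx":0.0,"dy":0.0,"dz":0.0,"roll":0.0,"jaw":0.2},
    {"dx":0.0,"dy":0.0,"dz":0.0,"roll":0.0,"jaw":0.2},
    {"dx":0.0,"dy":0.0,"dz":0.0,"roll":0.0,"jaw":0.2},
    {"dx":0.0,"dy":0.0,"dz":0.0,"roll":0.0,"jaw":0.2},
    {"dx":0.0,"dy":0.0,"dz":0.0,"roll":0.0,"jaw":0.2},
  ],
  newtons=12,
)

```text
t: 26.5
eef_pos: [0.4908, 0.0106, 0.3076]
ee_rot: [3.141, -0.0, -3.06]
force: [5.2, 4.0, -4.2]
width: 0.0238
gripper_force: 12.0
```

```bash
python3 - <<'E'
import json
json.dump([[-.0005,.0053,.0017],[-.0003,.0035,.001]]+[[0,0,0]]*8,open("rows.json","w"))
E
python3 go.py 1 cic -.343 10 | head -4
```

```text
t 26.65 eef [0.4908 0.0106 0.3076] F [ 4.   2.6 -3.6] cmd [0.4909 0.0105 0.3084] th cmd/meas 0.2678 0.2671 w 0.0236
  frames [(26.5, 'scene', -0.341, 1281), (26.55, 'side', -0.3403, 627), (26.6, 'scene', -0.3405, 1262)]
  est phi,om,s,b [-3.4000e-01 -3.0000e-04  1.0125e+00 -3.2000e-03] sd [0.0004 0.0019 0.0101 0.0026] theta_eq-> 0.33
plan theta [0.268 0.295 0.316 0.329 0.334 0.332 0.327 0.321 0.317 0.317 0.319]
```

It has landed gently at -0.340. I'll bring the handle back to its relaxed angle.

Call:
servo_tool(
  moves=[
    {"dx":-0.001,"dy":0.0115,"dz":0.0027,"roll":0.0,"jaw":0.2},
    {"dx":-0.001,"dy":0.0115,"dz":0.0019,"roll":0.0,"jaw":0.2},
    {"dx":-0.001,"dy":0.0115,"dz":0.001,"roll":0.0,"jaw":0.2},
    {"dx":-0.001,"dy":0.0115,"dz":0.0002,"roll":0.0,"jaw":0.2},
    {"dx":-0.001,"dy":0.0115,"dz":-0.0006,"roll":0.0,"jaw":0.2},
    {"dx":-0.001,"dy":0.0115,"dz":-0.0014,"roll":0.0,"jaw":0.2},
    {"dx":-0.001,"dy":0.0115,"dz":-0.0022,"roll":0.0,"jaw":0.2},
    {"dx":-0.001,"dy":0.0115,"dz":-0.0031,"roll":0.0,"jaw":0.2},
    {"dx":-0.001,"dy":0.0115,"dz":-0.004,"roll":0.0,"jaw":0.2},
    {"dx":-0.001,"dy":0.0115,"dz":-0.005,"roll":0.0,"jaw":0.2},
  ],
  newtons=12,
)

```text
t: 27.9
eef_pos: [0.4808, 0.1261, 0.297]
ee_rot: [-3.141, -0.0, -3.06]
force: [2.0, -1.4, 0.4]
width: 0.0238
gripper_force: 12.0
```

Call:
servo_tool(
  moves=[
    {"dx":0.0,"dy":0.0,"dz":0.0,"roll":0.0,"jaw":0.2},
    {"dx":0.0,"dy":0.0,"dz":0.0,"roll":0.0,"jaw":1.0},
    {"dx":0.0,"dy":0.0,"dz":0.0,"roll":0.0,"jaw":1.0},
    {"dx":0.0,"dy":0.0,"dz":0.0,"roll":0.0,"jaw":1.0},
    {"dx":0.0,"dy":0.0,"dz":0.0,"roll":0.0,"jaw":1.0},
    {"dx":0.0,"dy":0.0,"dz":0.0,"roll":0.0,"jaw":1.0},
    {"dx":0.0,"dy":0.0,"dz":0.0,"roll":0.0,"jaw":1.0},
    {"dx":0.0,"dy":0.0,"dz":0.01,"roll":0.0,"jaw":1.0},
    {"dx":0.0,"dy":0.0,"dz":0.02,"roll":0.0,"jaw":1.0},
    {"dx":0.0,"dy":0.0,"dz":0.03,"roll":0.0,"jaw":1.0},
  ],
)

```text
t: 29.15
eef_pos: [0.4806, 0.1253, 0.3581]
ee_rot: [-3.141, -0.001, -3.059]
force: [-0.6, 0.6, 0.6]
width: 0.0875
gripper_force: 0.0
```

Call:
servo_tool(
  moves=[
    {"dx":0.0,"dy":0.0,"dz":0.03,"roll":0.0,"jaw":1.0},
    {"dx":0.0,"dy":0.0,"dz":0.03,"roll":0.0,"jaw":1.0},
    {"dx":0.0,"dy":0.0,"dz":0.02,"roll":0.0,"jaw":1.0},
    {"dx":0.0,"dy":0.0,"dz":0.0,"roll":0.0,"jaw":1.0},
    {"dx":0.0,"dy":0.0,"dz":0.0,"roll":0.0,"jaw":1.0},
    {"dx":0.0,"dy":0.0,"dz":0.0,"roll":0.0,"jaw":1.0},
    {"dx":0.0,"dy":0.0,"dz":0.0,"roll":0.0,"jaw":1.0},
    {"dx":0.0,"dy":0.0,"dz":0.0,"roll":0.0,"jaw":1.0},
    {"dx":0.0,"dy":0.0,"dz":0.0,"roll":0.0,"jaw":1.0},
    {"dx":0.0,"dy":0.0,"dz":0.0,"roll":0.0,"jaw":1.0},
  ],
)

```text
t: 30.4
eef_pos: [0.4809, 0.1255, 0.4373]
ee_rot: [-3.142, -0.0, -3.06]
force: [0.1, 0.7, -0.2]
width: 0.0877
gripper_force: 0.0
```

```bash
python3 - <<'E'
from est import *
for n in("scene","side"):
    p,d=grab_frame(n); print(n,phi_depth(n,p,d)[0])
    if n=="scene": cv2.imwrite("pics/end.png",p[:,:,::-1])
E
```

```text
scene (np.float64(-0.33819889191321856), 1306, np.float64(0.002360243087848081))
side (np.float64(-0.34512174006227925), 662, np.float64(0.0015663416187646933))
```

View pics/end.png

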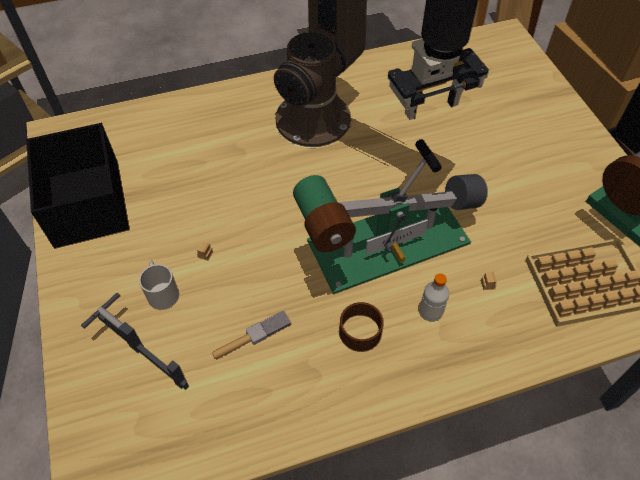

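The final picture shows the head parked on its rest, drum end up. The handle is free near (428,155), the gripper is clear above it, and the other things on the bench have not moved.

```bash
python3 -c "
from station import *
print(job_done())"
```

```text
the job is handed in; nothing more can be done
None
```

The job is handed in: the pointer stood at the brass marker for over 8 s, staying within about 0.01 rad of it by the camera. The head was then lowered gently onto its rest drum end up, lifting slightly twice before it settled, and the handle was released with the bench otherwise undisturbed.

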